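# Feel out and close the tile joints

## Robot

A 7-joint arm with a two-finger parallel gripper is mounted at the origin on the work surface. World frame = base frame: x ahead of the robot, y to its left, z up, the work surface at z = 0. Lengths are in m, angles in rad, forces in N, time in s.
With the tool pointing down it reaches from about 0.425 to 0.95 m from the base axis. Payload 4.7 kg.
Tool frame: the origin (TCP) lies at the very end of the fingers, on their centre line; the grasp point (between the pads) lies 19 mm behind it; y points along the fingers, x is the direction in which the jaws open and shut, and the axes are right-handed (so a half turn about y gives the same grasp; the last joint's range is limited). The gripper opens to 87 mm and grips with 3 to 60 N. Pads are 19 mm wide; open, the fingers measure 117 mm over their backs; the gripper's body (75 mm by 190 mm) begins 51 mm behind the grasp point.
Start: joints at [1.317, 0.469, -0.049, 1.532, 0.024, 1.141, -0.082], TCP at [0.151, -0.658, 0.223] pointing down, gripper open.
Joint ranges: [-2.59, 2.59], [-0.33, 1.99], [-1.39, 1.29], [0.1, 2.45], [-1.04, 4.18], [0.21, 1.99], [-2.66, 2.66]. Speed limits (rad/s): [2.57, 2.57, 3.14, 3.14, 3.14, 3.14, 3.14].

## Interface

Orientations are given as a rotation vector (axis times angle).
In Python, from station import manip gives the robot as it stands. The module is installed in compiled form; this text tells all that it offers.
- The arm moves only by the tool jog_arm, never from a script. Its argument "motion" is a list of rows, each a list of 4 numbers: the shift along the tool's x, y, z in m, then the turn about the tool's y in rad. In form: [[dx, dy, dz, roll], ...]. A call has 1 to 20 rows; each row is the pose to reach, as a shift and turn from the pose commanded when the call began, along the tool's axes at that moment; what a row does not reach only later rows make up. A row lasts 1/8 s, in which the tool goes at most 62.5 mm and 10.7 degrees, less where a joint would pass 70% of its speed; a pose out of reach is approached as far as the arm can. A call with a gripper value outside its range is refused whole. "grip" is the opening, from 0 (shut) to 1 (fully open), set as the call begins (left out, the last holds). The fingers move at their own pace and stop on an object; "squeeze" is the grip in N (left out, the last holds). Time passes only in rows, so rows that repeat a pose let the fingers close. It gives the time, the measured TCP pose, the force and the opening at its end, in the units of the state.
- manip.observe(): the state, without advancing time (a new reading comes with each control period).
- manip.grab_frame(name): name is "scene" or "side" or "wrist"; returns a dict with "frame" (400x640x3 uint8, red, green, blue), "fx", "fy", "cx", "cy" (pixels), "camera_from_world" (4x4, takes a point from world to camera coordinates). Camera axes: x right, y down, z forward; pixel columns grow to the right and rows downward; lengths in m; the calibration is good to about 2 mm. A picture is of the moment at which its call begins. There is no depth.
- manip.job_done(): hands the job in, once; it reports no verdict.
The state is a dict: "time": time; "joint_pos": joint angles; "joint_velocities": joint speeds; "joint_torque": joint torques, N m; "tcp_pos": TCP position; "tool_rot": TCP orientation; "contact_force": force on the tool from outside, world axes, zero at the start; "ft_torque": the same for the moment, N m; "grip_width": finger opening in m.
Only numpy, scipy, OpenCV 4.12 (cv2) and the standard library are available. Lean on these libraries where they do the work, as an engineer would, in place of code of your own. Each camera call takes 0.05 s, during which the arm holds its last target.

## Task

With the feeler blade try the joint between each loose glazed block and the fixed orange block on its left, in the order white, blue, green, yellow (skip any that is missing). Push every block whose joint lets the blade in flush and square against its orange block, keeping it in line at the low fence, then press the blade on every joint again in the same order to prove that it jams. Finally lay the feeler flat on its cork mat and turn the dial's white mark to the green dot, leaving everything else where it is.

Things in the scene. Friction and masses are not known exactly. Their poses are not given: they have to be found in the camera images.
- board: Plywood setting-out board, fixed, 140 deep (x -80 to +60 mm) x 490 mm wide (y), top 8 mm above the table. Origin on the table under the middle of the row; +x points to the back, +y to the left seen from the robot. Five fixed orange blocks 45 deep x 24 wide x 45 high stand in line (x -22.5 to +22.5), leaving four bays 84 mm wide. Fence behind: front face at x = +21.5 mm, 10 mm above the board: a loose block against it stands 1 mm proud in front
- joint_1 (a point): Bay 1 from the left (+y): front edge of the -y face of the orange block at the bay's left, 22.5 mm above the board's top. Axes as the board's: x goes into the joint, y = 0 is the orange face, the bay lies at -y. A loose block is flush when its left face is at y = 0, so its centre at x = 21.5 mm (to some mm in front), y = -25 mm
- joint_2 (a point): Bay 2 from the left (+y): front edge of the -y face of the orange block at the bay's left, 22.5 mm above the board's top. Axes as the board's: x goes into the joint, y = 0 is the orange face, the bay lies at -y. A loose block is flush when its left face is at y = 0, so its centre at x = 21.5 mm (to some mm in front), y = -25 mm
- joint_3 (a point): Bay 3 from the left (+y): front edge of the -y face of the orange block at the bay's left, 22.5 mm above the board's top. Axes as the board's: x goes into the joint, y = 0 is the orange face, the bay lies at -y. A loose block is flush when its left face is at y = 0, so its centre at x = 21.5 mm (to some mm in front), y = -25 mm
- joint_4 (a point): Bay 4 from the left (+y): front edge of the -y face of the orange block at the bay's left, 22.5 mm above the board's top. Axes as the board's: x goes into the joint, y = 0 is the orange face, the bay lies at -y. A loose block is flush when its left face is at y = 0, so its centre at x = 21.5 mm (to some mm in front), y = -25 mm
- block_white: Loose white-glazed ceramic block, 45 (x, depth) x 50 (y, width) x 45 mm high, about 0.24 kg, with a brown foot; may be absent. In any bay, its +y side towards the orange block on the left; joint tight (1 to 2 mm) or open (8 to 15 mm). Origin: centre of the underside; it stays within a few degrees of the board's direction
- block_blue: Loose blue-glazed ceramic block, 45 (x, depth) x 50 (y, width) x 45 mm high, about 0.24 kg, with a brown foot; may be absent. In any bay, its +y side towards the orange block on the left; joint tight (1 to 2 mm) or open (8 to 15 mm). Origin: centre of the underside; it stays within a few degrees of the board's direction
- block_green: Loose green-glazed ceramic block, 45 (x, depth) x 50 (y, width) x 45 mm high, about 0.24 kg, with a brown foot; may be absent. In any bay, its +y side towards the orange block on the left; joint tight (1 to 2 mm) or open (8 to 15 mm). Origin: centre of the underside; it stays within a few degrees of the board's direction
- block_yellow: Loose yellow-glazed ceramic block, 45 (x, depth) x 50 (y, width) x 45 mm high, about 0.24 kg, with a brown foot; may be absent. In any bay, its +y side towards the orange block on the left; joint tight (1 to 2 mm) or open (8 to 15 mm). Origin: centre of the underside; it stays within a few degrees of the board's direction
- feeler: Feeler gauge, about 70 g, lying flat on its cork mat at the start: black handle with a yellow band, 60 long (x) x 20 wide (y) x 36 mm high, and a steel blade 4 mm thick (y), 24 mm high (6 to 30 mm above the underside), that stands 60 mm out of the handle's +x end. Origin: centre of the handle's underside
- feeler_tip (a point): Middle of the blade's end, 90 mm ahead (+x) of the feeler's origin and 18 mm above its underside
- mat: Cork mat, fixed, 150 (x) x 70 (y) x 6 mm thick, where the feeler belongs. Origin: centre of the underside. On the left or the right in front of the board; the dial is on the other side
- dial_base: White square housing of the status dial, fixed, 85 x 85 x 18 mm. Origin: centre of the underside. A red dot lies 36 mm from the centre along its +x, a green dot 1.2 rad counter-clockwise from that, seen from above
- dial_axis (a point): On the dial's axis, 41 mm above the table, amid the height of the grip bar (50 long x 13 wide, from 27 to 53 mm above the table)
- dial_green (a point): Centre of the green dot, on the housing's top
- dial (a joint): Dial angle in rad, counter-clockwise from above positive, range -0.3 to 2.2. At 0 the white mark, which lies along one half of the grip bar, points along dial_base's +x, at the red dot; at 1.2 it points at the green dot. It turns with light friction and stays where left
- mate_cup: Black ceramic mate cup, 88 mm high, on the shelf unit: leave alone. Origin: centre of the underside
- bombilla: Silver drinking straw, 180 mm, lying on the shelf unit: leave alone. Origin: centre of the underside
- canister: White plastic canister with screw cap, 112 mm high, on the shelf unit: leave alone. Origin: centre of the underside
- coaster: Cork coaster, 94 mm across, on the shelf unit: leave alone. Origin: centre of the underside
- sealer: Sealer bottle, 120 mm high, left of the board: leave alone. Origin: centre of the underside
- level: Aluminium level 160 x 22 x 45 mm, right of the board: leave alone. Origin: centre of the underside
- grout_tub: Grey empty tub, 100 mm across, 80 mm high, right of the board: leave alone. Origin: centre of the underside
- unit: Compact wooden shelf unit, fixed, 180 deep x 500 wide x 200 mm high, with an acrylic door, behind the board. Origin: centre of the underside
Things that resemble listed ones, but are neither listed nor needed, are in the scene too. There is more than one size of the block_green; the one meant has the size given above.

How it is judged:
On the way, in this order (a step that is already met when the one before it is completed fails the run):
1. First round: the held feeler blade is tried in the white block's joint (it goes in 12 mm or more, or it is pressed on a tight joint and jams there) (((z of feeler_tip in the frame of block_white between 0.003 and 0.045 m and angle between the x axis of feeler and the x axis of block_white, either way round below 0.25 rad and x of feeler_tip in the frame of block_white between -0.0105 and 0.03 m and y of feeler_tip in the frame of block_white between 0.023 and 0.055 m) or (z of feeler_tip in the frame of block_white between 0.003 and 0.045 m and angle between the x axis of feeler and the x axis of block_white, either way round below 0.25 rad and ((y of block_white in the frame of joint_1 between -0.029 and -0.0225 m and x of block_white in the frame of joint_1 between 0.0145 and 0.0305 m) or (y of block_white in the frame of joint_2 between -0.029 and -0.0225 m and x of block_white in the frame of joint_2 between 0.0145 and 0.0305 m) or (y of block_white in the frame of joint_3 between -0.029 and -0.0225 m and x of block_white in the frame of joint_3 between 0.0145 and 0.0305 m) or (y of block_white in the frame of joint_4 between -0.029 and -0.0225 m and x of block_white in the frame of joint_4 between 0.0145 and 0.0305 m)) and angle between the x axis of block_white and the x axis of board, either way round below 0.1 rad and angle between block_white's own z axis and vertical below 0.05 rad and x of feeler_tip in the frame of block_white between -0.0305 and -0.0175 m and y of feeler_tip in the frame of block_white between 0.019 and 0.033 m and (contact force between feeler and block_white above 0.5 N or x of feeler_tip in the frame of block_white above -0.0235 m)))), for 0.1 s.
2. First round: the held feeler blade is tried in the blue block's joint (it goes in 12 mm or more, or it is pressed on a tight joint and jams there) (((z of feeler_tip in the frame of block_blue between 0.003 and 0.045 m and angle between the x axis of feeler and the x axis of block_blue, either way round below 0.25 rad and x of feeler_tip in the frame of block_blue between -0.0105 and 0.03 m and y of feeler_tip in the frame of block_blue between 0.023 and 0.055 m) or (z of feeler_tip in the frame of block_blue between 0.003 and 0.045 m and angle between the x axis of feeler and the x axis of block_blue, either way round below 0.25 rad and ((y of block_blue in the frame of joint_1 between -0.029 and -0.0225 m and x of block_blue in the frame of joint_1 between 0.0145 and 0.0305 m) or (y of block_blue in the frame of joint_2 between -0.029 and -0.0225 m and x of block_blue in the frame of joint_2 between 0.0145 and 0.0305 m) or (y of block_blue in the frame of joint_3 between -0.029 and -0.0225 m and x of block_blue in the frame of joint_3 between 0.0145 and 0.0305 m) or (y of block_blue in the frame of joint_4 between -0.029 and -0.0225 m and x of block_blue in the frame of joint_4 between 0.0145 and 0.0305 m)) and angle between the x axis of block_blue and the x axis of board, either way round below 0.1 rad and angle between block_blue's own z axis and vertical below 0.05 rad and x of feeler_tip in the frame of block_blue between -0.0305 and -0.0175 m and y of feeler_tip in the frame of block_blue between 0.019 and 0.033 m and (contact force between feeler and block_blue above 0.5 N or x of feeler_tip in the frame of block_blue above -0.0235 m)))), for 0.1 s.
3. First round: the held feeler blade is tried in the green block's joint (it goes in 12 mm or more, or it is pressed on a tight joint and jams there) (((z of feeler_tip in the frame of block_green between 0.003 and 0.045 m and angle between the x axis of feeler and the x axis of block_green, either way round below 0.25 rad and x of feeler_tip in the frame of block_green between -0.0105 and 0.03 m and y of feeler_tip in the frame of block_green between 0.023 and 0.055 m) or (z of feeler_tip in the frame of block_green between 0.003 and 0.045 m and angle between the x axis of feeler and the x axis of block_green, either way round below 0.25 rad and ((y of block_green in the frame of joint_1 between -0.029 and -0.0225 m and x of block_green in the frame of joint_1 between 0.0145 and 0.0305 m) or (y of block_green in the frame of joint_2 between -0.029 and -0.0225 m and x of block_green in the frame of joint_2 between 0.0145 and 0.0305 m) or (y of block_green in the frame of joint_3 between -0.029 and -0.0225 m and x of block_green in the frame of joint_3 between 0.0145 and 0.0305 m) or (y of block_green in the frame of joint_4 between -0.029 and -0.0225 m and x of block_green in the frame of joint_4 between 0.0145 and 0.0305 m)) and angle between the x axis of block_green and the x axis of board, either way round below 0.1 rad and angle between block_green's own z axis and vertical below 0.05 rad and x of feeler_tip in the frame of block_green between -0.0305 and -0.0175 m and y of feeler_tip in the frame of block_green between 0.019 and 0.033 m and (contact force between feeler and block_green above 0.5 N or x of feeler_tip in the frame of block_green above -0.0235 m)))), for 0.1 s.
4. First round: the held feeler blade is tried in the yellow block's joint (it goes in 12 mm or more, or it is pressed on a tight joint and jams there) (((z of feeler_tip in the frame of block_yellow between 0.003 and 0.045 m and angle between the x axis of feeler and the x axis of block_yellow, either way round below 0.25 rad and x of feeler_tip in the frame of block_yellow between -0.0105 and 0.03 m and y of feeler_tip in the frame of block_yellow between 0.023 and 0.055 m) or (z of feeler_tip in the frame of block_yellow between 0.003 and 0.045 m and angle between the x axis of feeler and the x axis of block_yellow, either way round below 0.25 rad and ((y of block_yellow in the frame of joint_1 between -0.029 and -0.0225 m and x of block_yellow in the frame of joint_1 between 0.0145 and 0.0305 m) or (y of block_yellow in the frame of joint_2 between -0.029 and -0.0225 m and x of block_yellow in the frame of joint_2 between 0.0145 and 0.0305 m) or (y of block_yellow in the frame of joint_3 between -0.029 and -0.0225 m and x of block_yellow in the frame of joint_3 between 0.0145 and 0.0305 m) or (y of block_yellow in the frame of joint_4 between -0.029 and -0.0225 m and x of block_yellow in the frame of joint_4 between 0.0145 and 0.0305 m)) and angle between the x axis of block_yellow and the x axis of board, either way round below 0.1 rad and angle between block_yellow's own z axis and vertical below 0.05 rad and x of feeler_tip in the frame of block_yellow between -0.0305 and -0.0175 m and y of feeler_tip in the frame of block_yellow between 0.019 and 0.033 m and (contact force between feeler and block_yellow above 0.5 N or x of feeler_tip in the frame of block_yellow above -0.0235 m)))), for 0.1 s.
5. Last round: with the white block flush, the held feeler blade is pressed on its joint and jams (z of feeler_tip in the frame of block_white between 0.003 and 0.045 m and angle between the x axis of feeler and the x axis of block_white, either way round below 0.25 rad and ((y of block_white in the frame of joint_1 between -0.0275 and -0.0225 m and x of block_white in the frame of joint_1 between 0.0145 and 0.0305 m) or (y of block_white in the frame of joint_2 between -0.0275 and -0.0225 m and x of block_white in the frame of joint_2 between 0.0145 and 0.0305 m) or (y of block_white in the frame of joint_3 between -0.0275 and -0.0225 m and x of block_white in the frame of joint_3 between 0.0145 and 0.0305 m) or (y of block_white in the frame of joint_4 between -0.0275 and -0.0225 m and x of block_white in the frame of joint_4 between 0.0145 and 0.0305 m)) and angle between the x axis of block_white and the x axis of board, either way round below 0.1 rad and angle between block_white's own z axis and vertical below 0.05 rad and x of feeler_tip in the frame of block_white between -0.0305 and -0.0175 m and y of feeler_tip in the frame of block_white between 0.019 and 0.033 m and (contact force between feeler and block_white above 0.5 N or x of feeler_tip in the frame of block_white above -0.0235 m)), for 0.1 s.
6. Last round: with the blue block flush, the held feeler blade is pressed on its joint and jams (z of feeler_tip in the frame of block_blue between 0.003 and 0.045 m and angle between the x axis of feeler and the x axis of block_blue, either way round below 0.25 rad and ((y of block_blue in the frame of joint_1 between -0.0275 and -0.0225 m and x of block_blue in the frame of joint_1 between 0.0145 and 0.0305 m) or (y of block_blue in the frame of joint_2 between -0.0275 and -0.0225 m and x of block_blue in the frame of joint_2 between 0.0145 and 0.0305 m) or (y of block_blue in the frame of joint_3 between -0.0275 and -0.0225 m and x of block_blue in the frame of joint_3 between 0.0145 and 0.0305 m) or (y of block_blue in the frame of joint_4 between -0.0275 and -0.0225 m and x of block_blue in the frame of joint_4 between 0.0145 and 0.0305 m)) and angle between the x axis of block_blue and the x axis of board, either way round below 0.1 rad and angle between block_blue's own z axis and vertical below 0.05 rad and x of feeler_tip in the frame of block_blue between -0.0305 and -0.0175 m and y of feeler_tip in the frame of block_blue between 0.019 and 0.033 m and (contact force between feeler and block_blue above 0.5 N or x of feeler_tip in the frame of block_blue above -0.0235 m)), for 0.1 s.
7. Last round: with the green block flush, the held feeler blade is pressed on its joint and jams (z of feeler_tip in the frame of block_green between 0.003 and 0.045 m and angle between the x axis of feeler and the x axis of block_green, either way round below 0.25 rad and ((y of block_green in the frame of joint_1 between -0.0275 and -0.0225 m and x of block_green in the frame of joint_1 between 0.0145 and 0.0305 m) or (y of block_green in the frame of joint_2 between -0.0275 and -0.0225 m and x of block_green in the frame of joint_2 between 0.0145 and 0.0305 m) or (y of block_green in the frame of joint_3 between -0.0275 and -0.0225 m and x of block_green in the frame of joint_3 between 0.0145 and 0.0305 m) or (y of block_green in the frame of joint_4 between -0.0275 and -0.0225 m and x of block_green in the frame of joint_4 between 0.0145 and 0.0305 m)) and angle between the x axis of block_green and the x axis of board, either way round below 0.1 rad and angle between block_green's own z axis and vertical below 0.05 rad and x of feeler_tip in the frame of block_green between -0.0305 and -0.0175 m and y of feeler_tip in the frame of block_green between 0.019 and 0.033 m and (contact force between feeler and block_green above 0.5 N or x of feeler_tip in the frame of block_green above -0.0235 m)), for 0.1 s.
8. Last round: with the yellow block flush, the held feeler blade is pressed on its joint and jams (z of feeler_tip in the frame of block_yellow between 0.003 and 0.045 m and angle between the x axis of feeler and the x axis of block_yellow, either way round below 0.25 rad and ((y of block_yellow in the frame of joint_1 between -0.0275 and -0.0225 m and x of block_yellow in the frame of joint_1 between 0.0145 and 0.0305 m) or (y of block_yellow in the frame of joint_2 between -0.0275 and -0.0225 m and x of block_yellow in the frame of joint_2 between 0.0145 and 0.0305 m) or (y of block_yellow in the frame of joint_3 between -0.0275 and -0.0225 m and x of block_yellow in the frame of joint_3 between 0.0145 and 0.0305 m) or (y of block_yellow in the frame of joint_4 between -0.0275 and -0.0225 m and x of block_yellow in the frame of joint_4 between 0.0145 and 0.0305 m)) and angle between the x axis of block_yellow and the x axis of board, either way round below 0.1 rad and angle between block_yellow's own z axis and vertical below 0.05 rad and x of feeler_tip in the frame of block_yellow between -0.0305 and -0.0175 m and y of feeler_tip in the frame of block_yellow between 0.019 and 0.033 m and (contact force between feeler and block_yellow above 0.5 N or x of feeler_tip in the frame of block_yellow above -0.0235 m)), for 0.1 s.
9. After the last round the dial's white mark is turned to the green dot, all joints being closed (value of joint dial between 1.08 and 1.32 rad and ((y of block_white in the frame of joint_1 between -0.0275 and -0.0225 m and x of block_white in the frame of joint_1 between 0.0145 and 0.0305 m) or (y of block_white in the frame of joint_2 between -0.0275 and -0.0225 m and x of block_white in the frame of joint_2 between 0.0145 and 0.0305 m) or (y of block_white in the frame of joint_3 between -0.0275 and -0.0225 m and x of block_white in the frame of joint_3 between 0.0145 and 0.0305 m) or (y of block_white in the frame of joint_4 between -0.0275 and -0.0225 m and x of block_white in the frame of joint_4 between 0.0145 and 0.0305 m)) and angle between the x axis of each of block_white, block_blue, block_green, block_yellow and the x axis of board, either way round below 0.1 rad and angle between each of block_white, block_blue, block_green, block_yellow's own z axis and vertical below 0.05 rad and ((y of block_blue in the frame of joint_1 between -0.0275 and -0.0225 m and x of block_blue in the frame of joint_1 between 0.0145 and 0.0305 m) or (y of block_blue in the frame of joint_2 between -0.0275 and -0.0225 m and x of block_blue in the frame of joint_2 between 0.0145 and 0.0305 m) or (y of block_blue in the frame of joint_3 between -0.0275 and -0.0225 m and x of block_blue in the frame of joint_3 between 0.0145 and 0.0305 m) or (y of block_blue in the frame of joint_4 between -0.0275 and -0.0225 m and x of block_blue in the frame of joint_4 between 0.0145 and 0.0305 m)) and ((y of block_green in the frame of joint_1 between -0.0275 and -0.0225 m and x of block_green in the frame of joint_1 between 0.0145 and 0.0305 m) or (y of block_green in the frame of joint_2 between -0.0275 and -0.0225 m and x of block_green in the frame of joint_2 between 0.0145 and 0.0305 m) or (y of block_green in the frame of joint_3 between -0.0275 and -0.0225 m and x of block_green in the frame of joint_3 between 0.0145 and 0.0305 m) or (y of block_green in the frame of joint_4 between -0.0275 and -0.0225 m and x of block_green in the frame of joint_4 between 0.0145 and 0.0305 m)) and ((y of block_yellow in the frame of joint_1 between -0.0275 and -0.0225 m and x of block_yellow in the frame of joint_1 between 0.0145 and 0.0305 m) or (y of block_yellow in the frame of joint_2 between -0.0275 and -0.0225 m and x of block_yellow in the frame of joint_2 between 0.0145 and 0.0305 m) or (y of block_yellow in the frame of joint_3 between -0.0275 and -0.0225 m and x of block_yellow in the frame of joint_3 between 0.0145 and 0.0305 m) or (y of block_yellow in the frame of joint_4 between -0.0275 and -0.0225 m and x of block_yellow in the frame of joint_4 between 0.0145 and 0.0305 m))), for 0.2 s.
At the end, for the whole second after the job is handed in: Every block present stands flush with the orange block on its left (gap under 2.5 mm, within 0.10 rad of square, within 8 mm forward or back of the row), the dial's mark is within 0.12 rad of the green dot, and the feeler lies flat on its cork mat; all at rest (all of step 9 and velocity of joint dial below 0.05 rad/s and z of feeler in the frame of mat between 0.002 and 0.012 m and x of feeler in the frame of mat between -0.06 and 0.06 m and y of feeler in the frame of mat between -0.035 and 0.035 m and angle between feeler's own z axis and vertical below 0.12 rad and linear speed of each of feeler, block_white, block_blue, block_green, block_yellow below 0.02 m/s); the robot touches nothing.
It fails at once if a bystander (mate cup, bombilla, canister, coaster, sealer bottle, level, tub) is moved more than 30 mm (distance of any of mate_cup, bombilla, canister, coaster, sealer, level, grout_tub from where it was at the start of the episode above 0.03 m).
Of block_white, block_blue, block_green, block_yellow only 2 to 3 are there at a start; the rules pass over those that are not, and their reading is None.
At some moment in a run one of block_white, block_blue, block_green, block_yellow may be knocked a few centimetres aside while the robot is not near it.
Once in a run the grip may slacken for a moment while it holds something.
It also fails if it takes over 210 s, if anything falls off the work surface, if the arm or the gripper's body presses on something with over 40 N, if the wrist force passes 120 N, or if a joint passes its speed limit or range.

## Working session

There is one attempt and no reset: what is moved stays moved. The work goes in short steps, Python scripts to look and compute and a tool call to move; the robot and the scene stay as the last step left them, time stands still between calls to the robot, and variables do not carry over. Pictures are saved under pics/ and viewed, and the job is handed in when it is done.

Besides the shell and the picture viewer there is one more tool, called after "Call:" as name(argument=value, ...) on one line, values as JSON. jog_arm: Moves the arm, as the interface text tells. Its arguments: {"type":"object","properties":{"motion":{"type":"array","items":{"type":"array","items":{"type":"number"}}},"grip":{"type":"number"},"squeeze":{"type":"number"}},"required":["motion"]}

```bash
mkdir -p pics; ls; python3 - <<'E'
from station import manip
import cv2,numpy as np
s=manip.observe()
for k,v in s.items(): print(k,np.round(v,4))
for n in ["scene","side","wrist"]:
    f=manip.grab_frame(n)
    cv2.imwrite(f"pics/{n}0.png",cv2.cvtColor(f["frame"],cv2.COLOR_RGB2BGR))
    print(n,f["fx"],f["fy"],f["cx"],f["cy"]);print(np.round(f["camera_from_world"],4))
E
```

```text
pics
time 0.0
joint_pos [ 1.3171  0.4695 -0.0486  1.5337  0.0241  1.141  -0.0823]
joint_velocities [ 0.0012  0.0002  0.0005  0.0012 -0.0009 -0.      0.0008]
joint_torque [-1.00000e-04 -5.07975e+01 -8.05000e-02 -2.36158e+01 -6.12000e-02
  3.79000e-02  2.00000e-04]
tcp_pos [ 0.1503 -0.6574  0.2215]
tool_rot [-1.306   1.0431 -1.0405]
contact_force [-0.7281 -0.3002  0.0046]
ft_torque [ 0.0168  0.0152 -0.0001]
grip_width 0.0868
scene 467.26996283494327 467.26996283494327 315.727104800016 197.11907107223595
[[-0.2694  0.9629 -0.0135  0.1652]
 [ 0.8081  0.2184 -0.5471 -0.3794]
 [-0.5238 -0.1584 -0.837   1.624 ]
 [ 0.      0.      0.      1.    ]]
side 496.69974136745157 496.69974136745157 312.5194225487855 199.29141794329294
[[ 0.9976 -0.0673 -0.0142 -0.5545]
 [-0.0617 -0.7839 -0.6179  0.1102]
 [ 0.0304  0.6173 -0.7862  1.7288]
 [ 0.      0.      0.      1.    ]]
wrist 341.5824450283889 341.5824450283889 320.2655435830574 197.42803906703304
[[ 0.2229 -0.9748 -0.0016 -0.6747]
 [-0.9347 -0.2142  0.2837 -0.0344]
 [-0.2769 -0.0618 -0.9589  0.3898]
 [ 0.      0.      0.      1.    ]]
```

View pics/scene0.png

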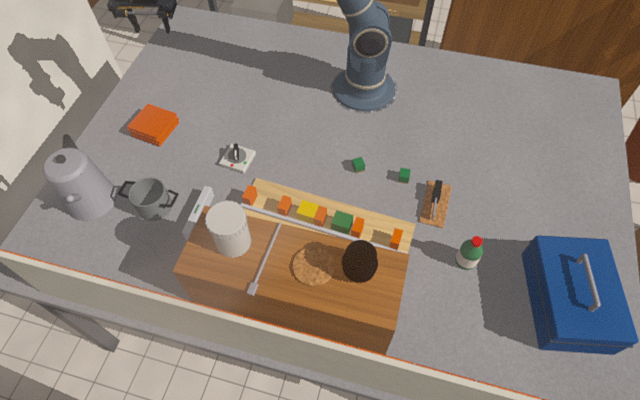

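View pics/side0.png

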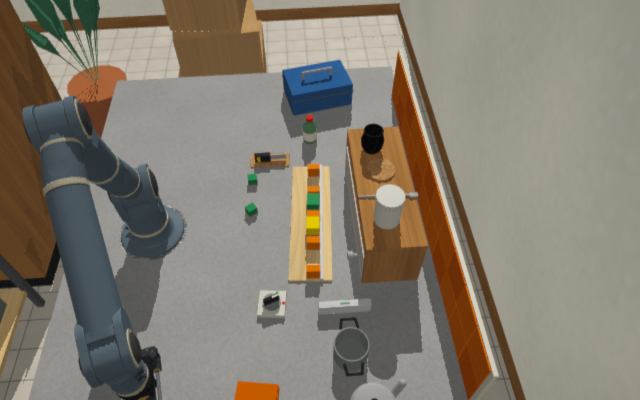

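View pics/wrist0.png

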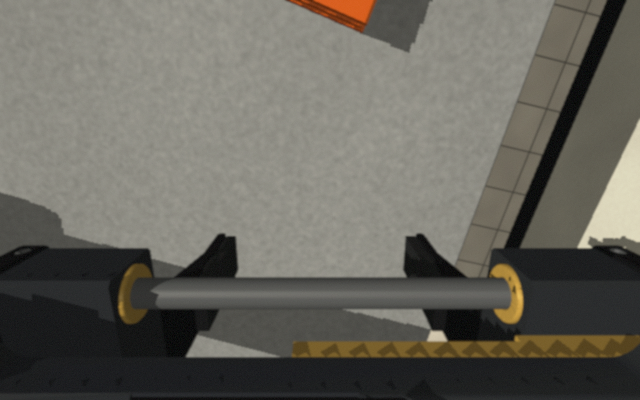

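The scene shows the board at about (320,215) with a green and a yellow block, the feeler on its mat at (436,200), and the dial at (237,157). The decoy green cubes are at (358,164) and (404,175). I'll zoom in next.

```bash
cat > h.py <<'E'
import cv2,numpy as np
from station import manip
def ray(f,u,v):
    T=f["camera_from_world"];R=T[:3,:3];c=-R.T@T[:3,3]
    d=R.T@np.array([(u-f["cx"])/f["fx"],(v-f["cy"])/f["fy"],1.]);return c,d
def plane(f,u,v,z):
    c,d=ray(f,u,v);return c+d*(z-c[2])/d[2]
def proj(f,P):
    p=f["camera_from_world"]@np.append(P,1);return np.array([f["fx"]*p[0]/p[2]+f["cx"],f["fy"]*p[1]/p[2]+f["cy"]])
def two(f,uv,g,xy):
    # intersection of rays (least squares)
    A=np.zeros((3,3));b=np.zeros(3)
    for ff,p in((f,uv),(g,xy)):
        c,d=ray(ff,*p);d=d/np.linalg.norm(d);M=np.eye(3)-np.outer(d,d);A+=M;b+=M@c
    return np.linalg.solve(A,b)
def crop(f,u0,v0,w,h,s,name):
    im=cv2.cvtColor(f["frame"],cv2.COLOR_RGB2BGR)[v0:v0+h,u0:u0+w]
    cv2.imwrite("pics/"+name,cv2.resize(im,None,fx=s,fy=s,interpolation=cv2.INTER_CUBIC))
def load(n): 
    return manip.grab_frame(n)
E
python3 - <<'E'
from h import *
s=load("scene");d=load("side")
import pickle;pickle.dump((s,d),open("f0.pkl","wb"))
crop(s,215,130,200,130,4,"s1.png");crop(s,380,150,100,80,6,"s2.png")
crop(d,240,140,120,160,3.7,"d1.png")
E
```

```text
(no output)
```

View pics/s1.png

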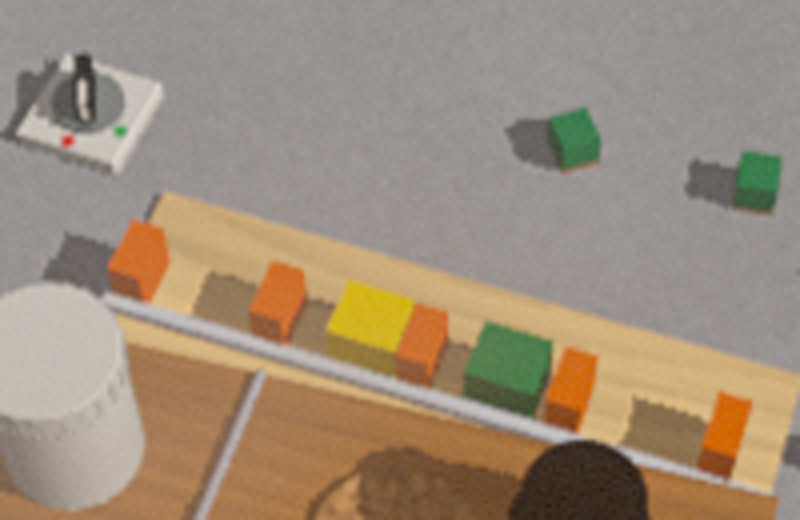

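View pics/s2.png

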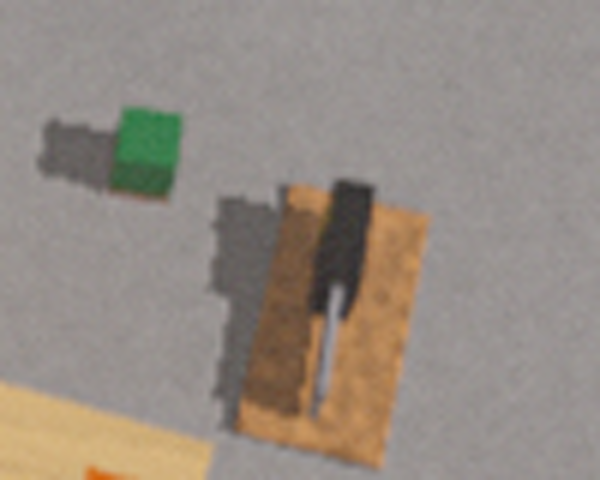

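View pics/d1.png

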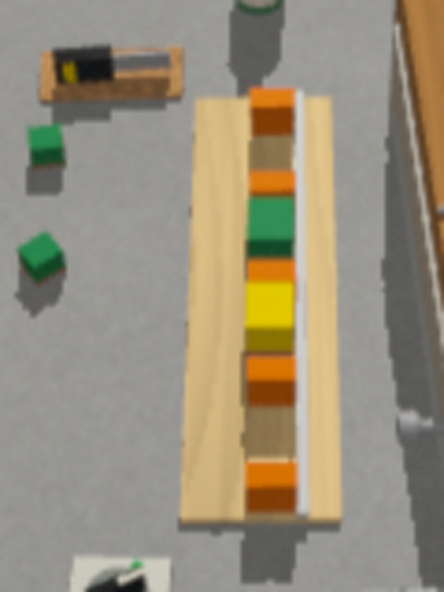

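```bash
python3 - <<'E'
from h import *
import pickle
from scipy.spatial.transform import Rotation as Rn
print(np.round(Rn.from_rotvec(manip.observe()["tool_rot"]).as_matrix(),3))
s,d=pickle.load(open("f0.pkl","rb"))
def mask(f,lo,hi):
    h=cv2.cvtColor(f["frame"],cv2.COLOR_RGB2HSV);return cv2.inRange(h,lo,hi),h
for n,f in(("scene",s),("side",d)):
    for col,lo,hi in(("orange",(5,180,90),(14,255,255)),("yellow",(23,150,80),(33,255,255)),("green",(60,120,40),(85,255,255)),("cork",(10,100,100),(20,200,230))):
        m,h=mask(f,lo,hi)
        k,l,st,c=cv2.connectedComponentsWithStats(m)
        for i in range(1,k):
            if st[i,4]>15 and st[i,4]<3000: 
                P=plane(f,*c[i],0.04);print(n,col,st[i],np.round(c[i],1),np.round(P[:2],3))
# corners of board in side (crop/3.7)
for (u,v) in((195,97),(330,97),(341,520),(181,520)):
    print("board",np.round(plane(d,240+u/3.7,140+v/3.7,.008),4))
for (u,v) in((161,192),(797,372),(773,492)):
    print("board scene",np.round(plane(s,215+u/4,130+v/4,.008),4))
for (u,v) in((288,184),(430,214),(380,468),(236,430)):
    print("mat scene",np.round(plane(s,380+u/6,150+v/6,.006),4))
for (u,v) in((333,182),(374,184)):
    print("handle back top scene",np.round(plane(s,380+u/6,150+v/6,.042),4))
E
```

```text
[[ 0.223 -0.     0.975]
 [-0.975  0.001  0.223]
 [-0.001 -1.    -0.   ]]
scene orange [ 129  104   50   42 1144] [154.8 123. ] [ 0.366 -0.603]
scene orange [243 186  14  19 160] [250.4 193.8] [ 0.543 -0.214]
scene orange [278 196  13  18 139] [284.7 203.2] [ 0.547 -0.109]
scene orange [314 206  13  19 130] [320.7 213.8] [ 0.554 -0.001]
scene orange [352 217  12  20 149] [357.5 226.7] [0.568 0.106]
scene orange [390 228  13  21 103] [395.4 238.7] [0.577 0.213]
scene orange [246 317  52  15  73] [272.8 323.9] [ 0.885 -0.031]
scene orange [300 331  55  16  84] [327.  338.8] [0.885 0.104]
scene orange [357 347  29   9  43] [370.5 350.8] [0.885 0.21 ]
scene yellow [297 200  21  18 251] [307.2 208.7] [ 0.548 -0.042]
scene green [353 158  11  11  64] [358.5 162.2] [0.351 0.06 ]
scene green [400 169  10   9  72] [404.5 172.7] [0.354 0.199]
scene cork [303   0  36   6 114] [324.7   1.6] [-0.386 -0.242]
scene cork [377   0  50  19 666] [405.9   7.5] [-0.428  0.07 ]
scene cork [593   0  22  14 113] [601.7   5. ] [-0.631  0.794]
scene cork [630   1  10  24 112] [636.1  12.5] [-0.615  0.915]
scen
[... 2974 characters left out ...]
 cork [390 274   5   7  19] [392.3 277.7] [ 0.789 -0.267]
side cork [   0  289   27   87 1130] [  9.3 319.9] [-0.375 -0.322]
side cork [442 296   7  25  25] [444.7 308. ] [ 0.928 -0.38 ]
side cork [469 370  23  30  37] [479.9 384.6] [ 0.971 -0.61 ]
board [0.4974 0.2562 0.008 ]
board [0.6362 0.2451 0.008 ]
board [ 0.6025 -0.2448  0.008 ]
board [ 0.4643 -0.2344  0.008 ]
board scene [ 0.4659 -0.2306  0.008 ]
board scene [0.4961 0.2557 0.008 ]
board scene [0.5934 0.2549 0.008 ]
mat scene [0.339  0.2723 0.006 ]
mat scene [0.3389 0.3425 0.006 ]
mat scene [0.4896 0.3368 0.006 ]
mat scene [0.4868 0.269  0.006 ]
handle back top scene [0.3593 0.2902 0.042 ]
handle back top scene [0.3553 0.3094 0.042 ]
```

```bash
cat >> h.py <<'E'
from scipy.spatial.transform import Rotation as Rn
def delta(pts,cmd=None,yaw0=None):
    """pts: list of (x,y,z,yaw) -> rows in tool frame relative to current (measured) pose"""
    s=manip.observe();p=np.array(s["tcp_pos"]) if cmd is None else np.array(cmd)
    R=Rn.from_rotvec(s["tool_rot"]).as_matrix()
    y0=np.arctan2(R[1,2],R[0,2])
    # ideal tool frame, pointing down
    z=np.array([np.cos(y0),np.sin(y0),0]);y=np.array([0,0,-1.]);x=np.cross(y,z);M=np.array([x,y,z])
    print("t",round(s["time"],2),"tcp",np.round(p,4),"yaw",round(y0,4),"F",np.round(s["contact_force"],2),"grip",round(s["grip_width"],4),"tilt",np.round(R[:,1],4))
    for q in pts:
        d=M@(np.array(q[:3])-p); r=-(q[3]-y0); print(np.round(np.append(d,r),4).tolist())
E
python3 - <<'E'
from h import *
import pickle
s,d=pickle.load(open("f0.pkl","rb"))
a=plane(s,380+336/6,150+292/6,.036);b=plane(s,380+315/6,150+415/6,.036);print(a,b,np.arctan2(*(b-a)[1::-1]))
for uv in((114,54),(168,66)): print(plane(d,240+uv[0]/3.7,140+uv[1]/3.7,.036))
delta([(.42,-.35,.25,0),(.47,-.1,.25,0),(.46,.1,.25,0),(.38,.30,.22,0)])
E
```

```text
[0.41803337 0.30070548 0.036     ] [0.48801823 0.30046049 0.036     ] -0.003500615356882053
[0.41675777 0.29715284 0.036     ]
[0.47180669 0.27580008 0.036     ]
t 0.25 tcp [ 0.1504 -0.6578  0.2221] yaw 0.2248 F [-0.76  0.71  0.62] grip 0.0871 tilt [-2.e-04  8.e-04 -1.e+00]
[-0.2399, -0.0279, 0.3314, 0.2248]
[-0.4725, -0.0279, 0.4359, 0.2248]
[-0.6697, -0.0279, 0.4707, 0.2248]
[-0.8825, 0.0021, 0.4373, 0.2248]
```

Call:
jog_arm(motion=[[-0.24,-0.028,0.331,0.225],[-0.24,-0.028,0.331,0.225],[-0.24,-0.028,0.331,0.225],[-0.24,-0.028,0.331,0.225],[-0.24,-0.028,0.331,0.225],[-0.24,-0.028,0.331,0.225],[-0.24,-0.028,0.331,0.225],[-0.472,-0.028,0.436,0.225],[-0.472,-0.028,0.436,0.225],[-0.472,-0.028,0.436,0.225],[-0.472,-0.028,0.436,0.225],[-0.67,-0.028,0.471,0.225],[-0.67,-0.028,0.471,0.225],[-0.67,-0.028,0.471,0.225],[-0.67,-0.028,0.471,0.225],[-0.882,0.002,0.437,0.225],[-0.882,0.002,0.437,0.225],[-0.882,0.002,0.437,0.225],[-0.882,0.002,0.437,0.225],[-0.882,0.002,0.437,0.225]], grip=1)

```text
time: 2.75
tcp_pos: [0.3783, 0.3014, 0.2204]
tool_rot: [-1.212, 1.206, -1.205]
contact_force: [-0.7, -1.6, -0.5]
grip_width: 0.0871
```

```bash
python3 - <<'E'
from h import *
import pickle
delta([(.38,.3,.22,0)])
w=load("wrist");pickle.dump(w,open("w1.pkl","wb"));crop(w,0,0,640,400,1.25,"w1.png")
print(np.round(w["camera_from_world"],3))
E
```

```text
t 2.75 tcp [0.3783 0.3014 0.2204] yaw 0.0053 F [-0.72 -1.64 -0.46] grip 0.0871 tilt [-7.e-04  6.e-04 -1.e+00]
[0.0014, 0.0004, 0.0017, 0.0053]
[[ 0.005 -1.    -0.001  0.299]
 [-0.959 -0.005  0.284  0.33 ]
 [-0.284 -0.001 -0.959  0.495]
 [ 0.     0.     0.     1.   ]]
```

View pics/w1.png

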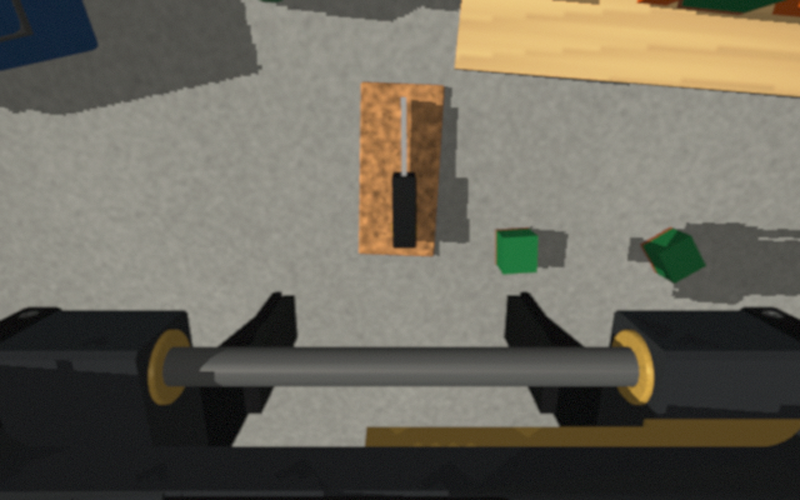

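```bash
python3 - <<'E'
from h import *
import pickle
w=pickle.load(open("w1.pkl","rb"))
im=w["frame"]
h=cv2.cvtColor(im,cv2.COLOR_RGB2HSV)
m=(h[...,2]<60).astype(np.uint8);m[:,:300]=0;m[:,345:]=0;m[:135]=0;m[202:]=0
ys,xs=np.nonzero(m);print(xs.min(),xs.max(),ys.min(),ys.max())
for v in (145,155,165,175,185,195):
    x=np.nonzero(m[v])[0]
    if len(x): print(v,x.min(),x.max(),np.round(plane(w,(x.min()+x.max()+1)/2,v+.5,.042),4), (plane(w,x.max()+1,v,.042)-plane(w,x.min(),v,.042))[1])
for u,v in((404,97),(404,170)): print("blade",np.round(plane(w,u/1.25,v/1.25,.036),4))
for u,v in((404,173),(404,247)): print("handle top z.042",np.round(plane(w,u/1.25,v/1.25,.042),4))
for u,v in((361,82),(443,87),(433,256),(360,253)): print("mat",np.round(plane(w,u/1.25,v/1.25,.006),4))
for u,v in((460,0),(455,69),(800,98)): print("board",np.round(plane(w,u/1.25,v/1.25,.008),4))
E
```

```text
315 333 138 197
145 315 332 [0.4092 0.2972 0.042 ] -0.01783235691799384
155 315 332 [0.3992 0.2971 0.042 ] -0.017981713320123383
165 315 333 [0.3891 0.2965 0.042 ] -0.019140976588883807
175 315 332 [0.3788 0.297  0.042 ] -0.01828805967781072
185 315 332 [0.3683 0.2969 0.042 ] -0.01844518080009716
195 315 331 [0.3576 0.2973 0.042 ] -0.017571448382441124
blade [0.4731 0.2985 0.036 ]
blade [0.4179 0.298  0.036 ]
handle top z.042 [0.4162 0.2981 0.042 ]
handle top z.042 [0.3553 0.2976 0.042 ]
mat [0.486  0.3337 0.006 ]
mat [0.4825 0.2661 0.006 ]
mat [0.3361 0.2704 0.006 ]
mat [0.3387 0.3377 0.006 ]
board [0.546  0.2552 0.008 ]
board [0.4961 0.257  0.008 ]
board [ 0.4754 -0.0288  0.008 ]
```

Call:
jog_arm(motion=[[0.003,0.05,0.008,0.005],[0.003,0.1,0.008,0.005],[0.003,0.14,0.008,0.005],[0.003,0.14,0.008,0.005],[0.003,0.17,0.008,0.005],[0.003,0.2,0.008,0.005],[0.003,0.209,0.008,0.005],[0.003,0.209,0.008,0.005]])

```text
time: 3.8
tcp_pos: [0.3888, 0.2965, 0.0126]
tool_rot: [-1.205, 1.213, -1.214]
contact_force: [-0.8, -0.2, 0.3]
grip_width: 0.0869
```

Call:
jog_arm(motion=[[0,0,0,0],[0,0,0,0],[0,0,0,0],[0,0,0,0],[0,0,0,0],[0,0,0,0]], grip=0, squeeze=50)

```text
time: 4.55
tcp_pos: [0.3879, 0.2962, 0.0115]
tool_rot: [-1.207, 1.213, -1.213]
contact_force: [0.1, -0.0, 0.0]
grip_width: 0.0348
```

```bash
python3 - <<'E'
from h import *
delta([(.386,.2975,.10,0)])
w=load("wrist");crop(w,0,0,640,400,1.25,"w2.png")
E
```

```text
t 4.55 tcp [0.3879 0.2962 0.0115] yaw -0.0051 F [ 0.14 -0.03  0.04] grip 0.0348 tilt [-0.e+00 -1.e-04 -1.e+00]
[-0.0013, -0.0885, -0.0019, -0.0051]
```

View pics/w2.png

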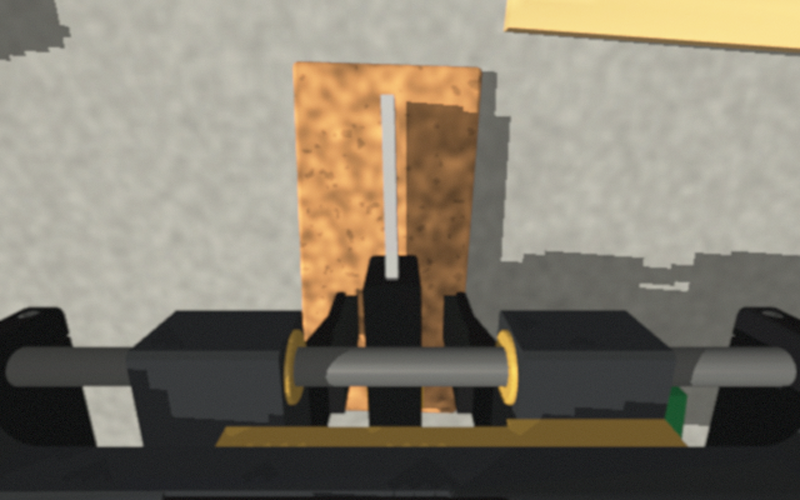

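The fingers straddle the handle at (393,330) and are still closing.

Call:
jog_arm(motion=[[0,0,0,0],[0,0,0,0],[0,0,0,0],[0,0,0,0],[0,-0.03,0,0],[0,-0.08,0,0],[0,-0.08,0,0]], grip=0, squeeze=50)

```text
time: 5.48
tcp_pos: [0.3899, 0.298, 0.0947]
tool_rot: [-1.199, 1.211, -1.213]
contact_force: [1.6, 0.3, -1.5]
grip_width: 0.0197
```

```bash
python3 - <<'E'
from h import *
import pickle
delta([(.386,.2975,.10,0)])
w=load("wrist");pickle.dump(w,open("w3.pkl","wb"));crop(w,0,0,640,400,1.25,"w3.png")
s=load("scene");d=load("side");pickle.dump((s,d),open("f3.pkl","wb"))
E
```

```text
t 5.47 tcp [0.3899 0.298  0.0947] yaw -0.0055 F [ 1.58  0.28 -1.51] grip 0.0197 tilt [ 0.0061  0.0043 -1.    ]
[0.0005, -0.0053, -0.0039, -0.0055]
```

View pics/w3.png

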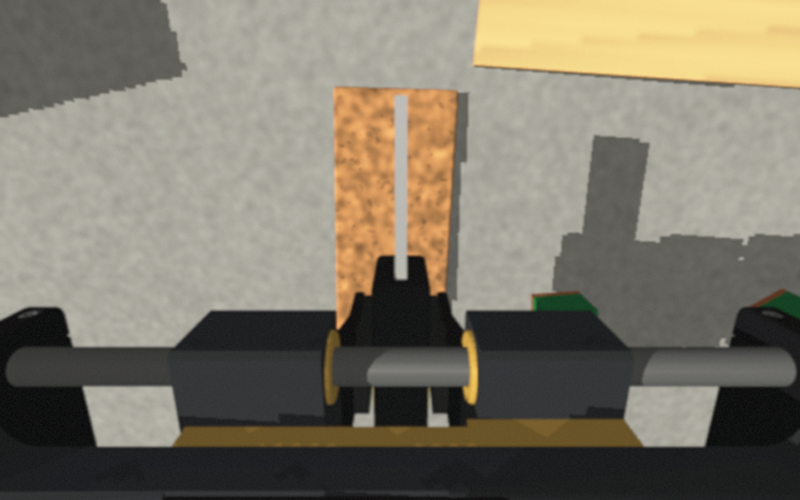

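```bash
python3 - <<'E'
from h import *
import pickle
w=pickle.load(open("w3.pkl","rb"))
print(plane(w,401/1.25,96/1.25,.0947+.0245))
delta([(.40,.20,.17,-.067),(.44,.04,.17,-.067)])
E
```

```text
[0.47457028 0.29645883 0.1192    ]
t 5.62 tcp [0.3874 0.2954 0.0908] yaw -0.0054 F [-0.07 -0.03 -1.26] grip 0.0197 tilt [-0.001  -0.0014 -1.    ]
[0.0953, -0.0792, 0.0131, 0.0616]
[0.2551, -0.0792, 0.054, 0.0616]
```

Call:
jog_arm(motion=[[0.05,-0.04,0.01,0.03],[0.095,-0.079,0.013,0.062],[0.145,-0.079,0.027,0.062],[0.2,-0.079,0.04,0.062],[0.255,-0.079,0.054,0.062],[0.255,-0.079,0.054,0.062],[0.255,-0.079,0.054,0.062],[0.255,-0.079,0.054,0.062]])

```text
time: 6.62
tcp_pos: [0.4399, 0.0424, 0.17]
tool_rot: [-1.179, 1.257, -1.256]
contact_force: [0.3, 0.9, -0.9]
grip_width: 0.0195
```

```bash
python3 - <<'E'
from h import *
import pickle
delta([(.44,.04,.17,-.067)])
w=load("wrist");pickle.dump(w,open("w4.pkl","wb"));crop(w,0,0,640,400,1.25,"w4.png")
E
```

```text
t 6.62 tcp [0.4399 0.0424 0.17  ] yaw -0.0642 F [ 0.26  0.94 -0.92] grip 0.0195 tilt [-1.3e-03  3.0e-04 -1.0e+00]
[0.0024, -0.0, 0.0002, 0.0028]
```

View pics/w4.png

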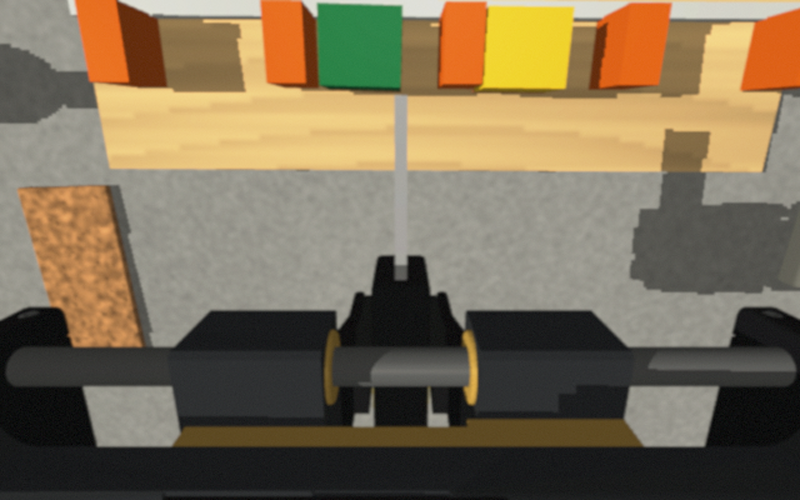

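Wrist view: the green block (319–402, 85) is about 10 mm from its orange block, whose edge is at 303. Yellow (485–572) is nearly tight against its orange block's edge at 484.

```bash
python3 - <<'E'
from h import *
import pickle
w=pickle.load(open("w4.pkl","rb"))
P=lambda u,v,z:plane(w,u/1.25,v/1.25,z)
for n,u,v,z in [("board FL",109,168,.008),("board FR",764,171,.008),("o2 FL",267,83,.053),("o2 FR",304,84,.053),("g FL",319,87,.053),("g FR",401,89,.053),("o3 FL",440,86,.053),("o3 FR",484,87,.053),("y FL",485,89,.053),("y FR",568,90,.053),("o4 FL",606,87,.053),("o4 FR",659,87,.053),("o1FL",90,82,.053),("o1FR",128,80,.053)]:
    p=P(u,v,z);print(n,np.round(p,4))
h=cv2.cvtColor(w["frame"],cv2.COLOR_RGB2HSV)
for v in (20,30,40,50,60,66):
    print(v,[ (i,int(h[v,i,0]),int(h[v,i,2])) for i in list(range(238,260,2))+list(range(384,394))])
crop(w,200,0,270,90,3,"w4c.png")
E
```

```text
board FL [0.4973 0.2564 0.008 ]
board FR [ 0.4637 -0.2327  0.008 ]
o2 FL [0.5445 0.1164 0.053 ]
o2 FR [0.5424 0.094  0.053 ]
g FL [0.5401 0.0851 0.053 ]
g FR [0.5358 0.0352 0.053 ]
o3 FL [0.536  0.0113 0.053 ]
o3 FR [ 0.5337 -0.0155  0.053 ]
y FL [ 0.5325 -0.0161  0.053 ]
y FR [ 0.5287 -0.0668  0.053 ]
o4 FL [ 0.5289 -0.0898  0.053 ]
o4 FR [ 0.5268 -0.1221  0.053 ]
o1FL [0.5519 0.2239 0.053 ]
o1FR [0.5516 0.2005 0.053 ]
20 [(238, 12, 234), (240, 12, 231), (242, 11, 161), (244, 11, 100), (246, 11, 99), (248, 11, 98), (250, 11, 100), (252, 15, 109), (254, 56, 124), (256, 70, 132), (258, 70, 133), (384, 12, 234), (385, 12, 233), (386, 12, 232), (387, 12, 223), (388, 15, 196), (389, 22, 197), (390, 24, 230), (391, 25, 242), (392, 26, 242), (393, 26, 242)]
30 [(238, 12, 233), (240, 12, 233), (242, 11, 202), (244, 12, 105), (246, 12, 101), (248, 10, 103), (250, 12, 100), (252, 13, 102), (254, 50, 120), (256, 69, 133), (258, 71, 132), (384, 12, 234), (385, 11, 234), (386, 12, 230), (387, 14, 217), (388, 20, 206), (389, 24, 230), (390, 25, 241), (391, 26, 242), (392, 26, 241), (393, 26, 242)
[... 657 characters left out ...]
, 242), (393, 26, 242)]
60 [(238, 12, 234), (240, 12, 233), (242, 12, 231), (244, 11, 171), (246, 11, 102), (248, 10, 103), (250, 11, 101), (252, 11, 100), (254, 26, 87), (256, 68, 128), (258, 69, 130), (384, 12, 230), (385, 12, 219), (386, 18, 192), (387, 23, 211), (388, 25, 235), (389, 26, 242), (390, 26, 242), (391, 26, 242), (392, 26, 242), (393, 26, 241)]
66 [(238, 11, 181), (240, 11, 180), (242, 11, 179), (244, 12, 150), (246, 10, 104), (248, 10, 101), (250, 11, 99), (252, 11, 101), (254, 21, 91), (256, 66, 123), (258, 70, 128), (384, 12, 213), (385, 15, 199), (386, 21, 203), (387, 24, 230), (388, 26, 240), (389, 26, 242), (390, 26, 242), (391, 26, 241), (392, 26, 241), (393, 25, 242)]
```

View pics/w4c.png

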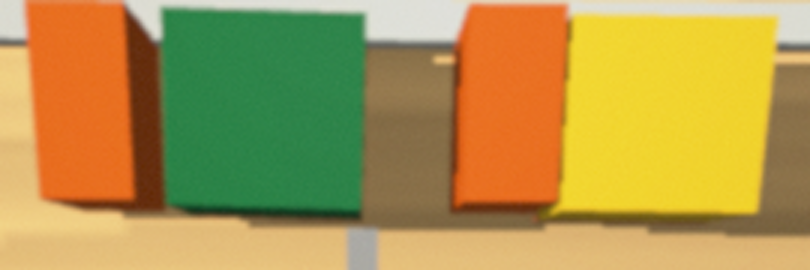

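```bash
python3 - <<'E'
from h import *
import pickle
w=pickle.load(open("w4.pkl","rb"))
crop(w,40,0,200,100,4,"a.png");crop(w,430,0,210,100,3.8,"b.png")
c=ray(w,0,0)[0];print("cam",c)
h=cv2.cvtColor(w["frame"],cv2.COLOR_RGB2HSV)
for v in (10,40,60):
    o=((h[v,:,0]<=14)&(h[v,:,1]>190)&(h[v,:,2]>185)).astype(int)
    e=np.diff(o);print(v,np.nonzero(e)[0].tolist())
E
```

```text
cam [0.51774433 0.0366313  0.33076111]
10 [62, 93, 209, 241, 354, 388, 490, 534, 629]
40 [67, 98, 211, 242, 352, 386, 483, 530, 599]
60 [70, 101, 213, 243, 351, 385, 480, 527, 594]
```

View pics/a.png

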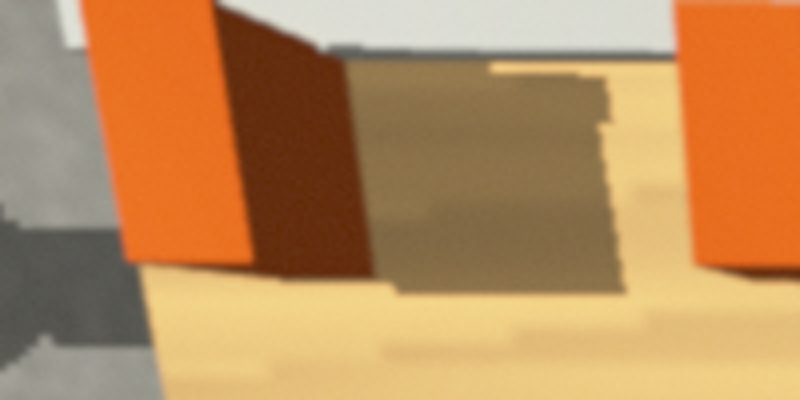

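View pics/b.png

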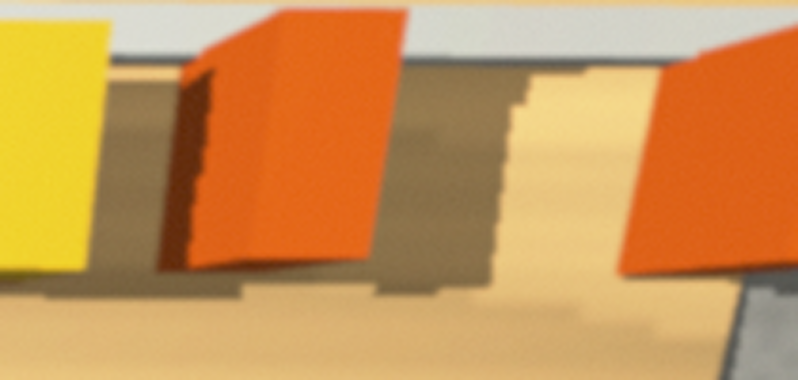

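```bash
cat >> h.py <<'E'
YAW=-.0686;OX,OY=.558,-.0042;TIP=.088
def b2w(xb,yb):
    c,s=np.cos(YAW),np.sin(YAW);return np.array([OX+c*xb-s*yb,OY+s*xb+c*yb])
def w2b(p):
    c,s=np.cos(YAW),np.sin(YAW);d=np.array(p[:2])-[OX,OY];return np.array([c*d[0]+s*d[1],-s*d[0]+c*d[1]])
def tcp_for_tip(xb,yb,z): # board frame tip, TCP z
    return (*b2w(xb-TIP,yb),z,YAW)
E
python3 - <<'E'
from h import *
delta([tcp_for_tip(-.0375,.092,.1),tcp_for_tip(-.0375,.092,.0215)])
E
```

```text
t 6.67 tcp [0.4401 0.0424 0.1701] yaw -0.0642 F [ 0.43 -0.52 -0.99] grip 0.0196 tilt [-1.e-03  2.e-04 -1.e+00]
[-0.0536, 0.0701, -0.0044, 0.0044]
[-0.0536, 0.1486, -0.0044, 0.0044]
```

Call:
jog_arm(motion=[[-0.04,0.02,-0.004,0.004],[-0.054,0.06,-0.004,0.004],[-0.054,0.1,-0.004,0.004],[-0.054,0.135,-0.004,0.004],[-0.054,0.149,-0.004,0.004],[-0.054,0.149,-0.004,0.004],[-0.054,0.149,-0.004,0.004]])

```text
time: 7.55
tcp_pos: [0.4413, 0.0956, 0.0226]
tool_rot: [-1.173, 1.26, -1.262]
contact_force: [0.6, 0.0, -0.5]
grip_width: 0.0196
```

```bash
python3 - <<'E'
from h import *
import pickle
delta([tcp_for_tip(-.0375,.092,.0215)])
w=load("wrist");pickle.dump(w,open("w5.pkl","wb"));crop(w,0,0,640,400,1.25,"w5.png")
E
```

```text
t 7.55 tcp [0.4413 0.0956 0.0226] yaw -0.0709 F [ 0.57  0.02 -0.47] grip 0.0196 tilt [ 2.4e-03  6.0e-04 -1.0e+00]
[-0.0004, 0.0011, -0.0022, -0.0023]
```

View pics/w5.png

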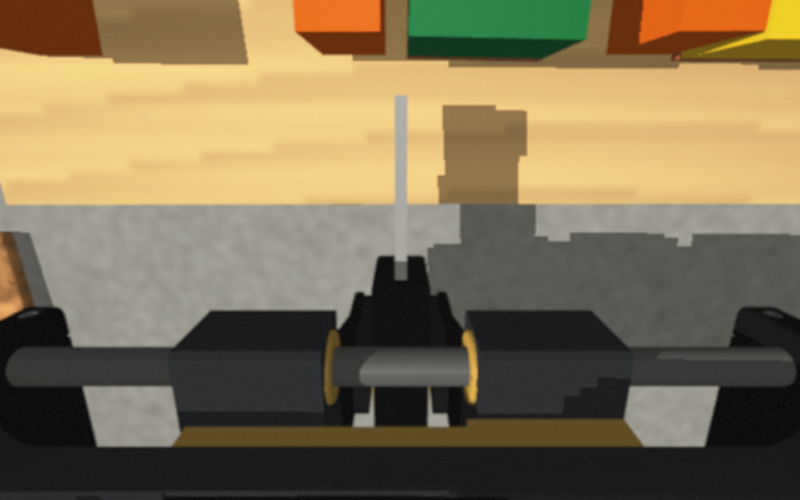

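Wrist view: the gap runs from 384 to 409 px and the blade from 395 to 407. I'll shift about 1.5 mm left and advance.

Call:
jog_arm(motion=[[-0.0018,0.001,0,-0.002],[-0.0018,0.001,0.008,-0.002],[-0.0018,0.001,0.015,-0.002],[-0.0018,0.001,0.015,-0.002]])

```text
time: 8.1
tcp_pos: [0.4564, 0.0957, 0.0207]
tool_rot: [-1.174, 1.26, -1.261]
contact_force: [0.5, -0.4, -0.4]
grip_width: 0.0196
```

```bash
python3 - <<'E'
from h import *
import pickle
delta([tcp_for_tip(-.003,.0935,.0215)])
w=load("wrist");crop(w,220,0,200,130,4,"w6.png")
E
```

```text
t 8.1 tcp [0.4564 0.0957 0.0207] yaw -0.07 F [ 0.5  -0.42 -0.44] grip 0.0196 tilt [ 1.e-03  2.e-04 -1.e+00]
[-0.0008, -0.0008, 0.0172, -0.0014]
```

View pics/w6.png

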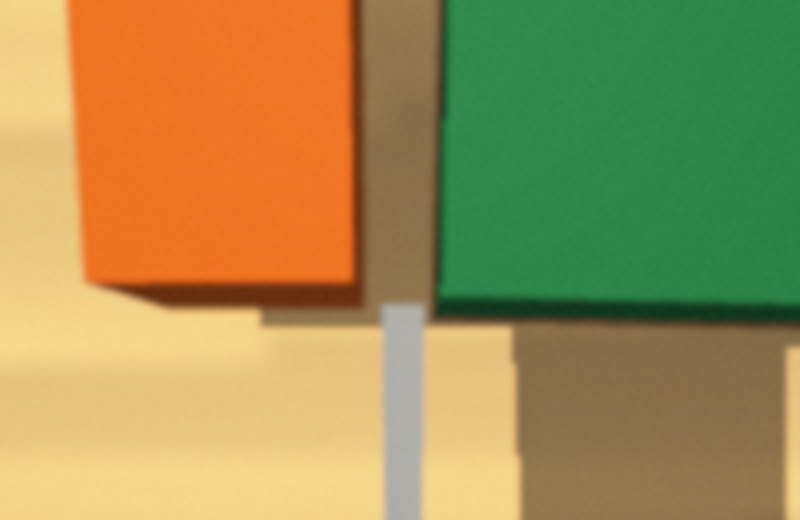

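The blade tip (404,305) is at the mouth of the gap (361–437), almost centred. I'll insert it about 17 mm.

Call:
jog_arm(motion=[[-0.0004,0,0.006,0],[-0.0004,0,0.012,0],[-0.0004,0,0.017,0],[-0.0004,0,0.017,0],[-0.0004,0,0.017,0]])

```text
time: 8.78
tcp_pos: [0.472, 0.095, 0.0205]
tool_rot: [-1.176, 1.26, -1.26]
contact_force: [0.3, -0.7, -1.6]
grip_width: 0.0192
```

```bash
python3 - <<'E'
from h import *
import pickle
delta([tcp_for_tip(-.003,.0935,.0215)])
w=load("wrist");crop(w,220,0,200,130,4,"w7.png")
E
```

```text
t 8.78 tcp [0.472  0.095  0.0205] yaw -0.0692 F [ 0.26 -0.72 -1.58] grip 0.0192 tilt [-4.e-04 -1.e-04 -1.e+00]
[-0.0004, -0.001, 0.0016, -0.0006]
```

View pics/w7.png

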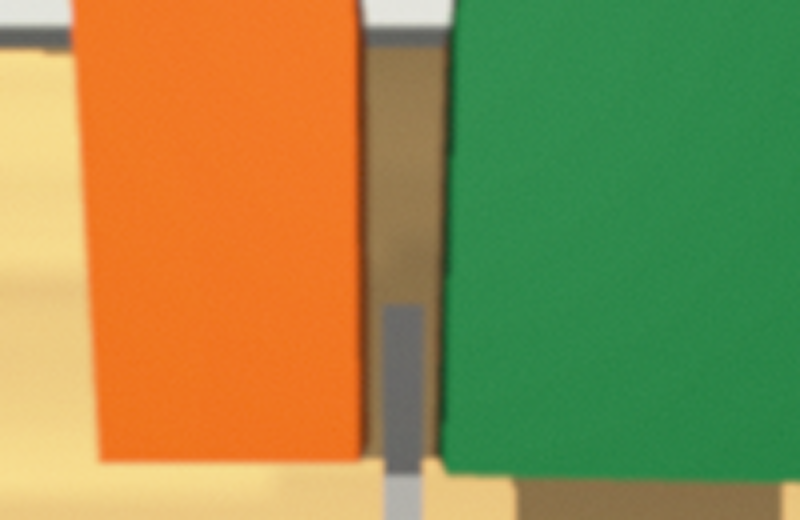

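The blade is 16 mm into green's joint, so it is open. Now I'll withdraw and go to the yellow joint.

Call:
jog_arm(motion=[[0,0,0,0],[0,0,-0.015,0],[0,0,-0.032,0],[0.02,-0.001,-0.036,0],[0.06,-0.001,-0.036,0],[0.1,-0.001,-0.036,0],[0.107,-0.001,-0.036,0],[0.107,-0.001,-0.036,0],[0.107,-0.001,-0.036,0]])

```text
time: 9.95
tcp_pos: [0.4289, -0.0079, 0.0216]
tool_rot: [-1.176, 1.258, -1.258]
contact_force: [0.6, -0.8, -1.2]
grip_width: 0.0199
```

```bash
python3 - <<'E'
from h import *
import pickle
delta([tcp_for_tip(-.0375,-.0135,.0215)])
w=load("wrist");crop(w,220,0,200,130,4,"w8.png")
E
```

```text
t 9.95 tcp [ 0.4289 -0.0079  0.0216] yaw -0.0669 F [ 0.61 -0.79 -1.18] grip 0.0199 tilt [ 4.e-04  5.e-04 -1.e+00]
[0.001, 0.0001, 0.0031, 0.0017]
```

View pics/w8.png

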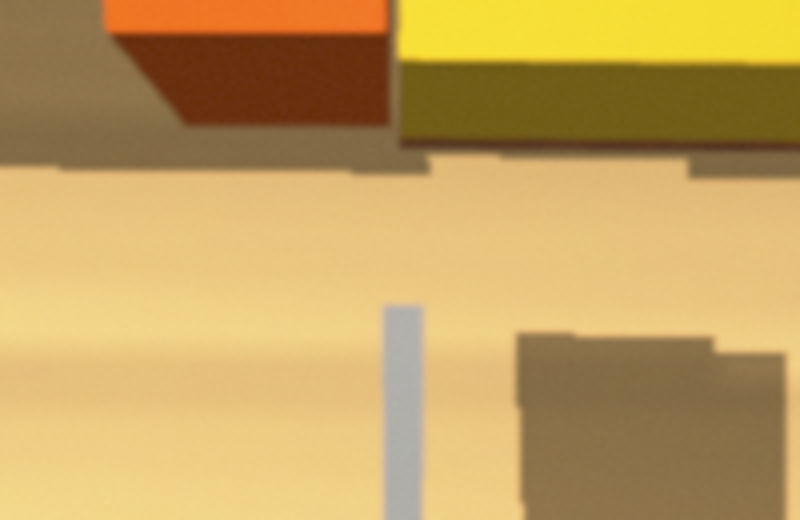

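Yellow's joint is about 1 mm wide (388–398 px). Blade centre 404 lines up with it, so I'll press gently.

Call:
jog_arm(motion=[[0,0,0.006,0],[0,0,0.012,0],[0,0,0.016,0],[0,0,0.018,0],[0,0,0.018,0]])

```text
time: 10.62
tcp_pos: [0.447, -0.0105, 0.0215]
tool_rot: [-1.176, 1.26, -1.26]
contact_force: [-0.4, -0.3, -0.8]
grip_width: 0.0197
```

```bash
python3 - <<'E'
from h import *
import pickle
delta([tcp_for_tip(-.024,-.0135,.0215)])
w=load("wrist");crop(w,220,0,200,130,4,"w9.png")
E
```

```text
t 10.62 tcp [ 0.447  -0.0105  0.0215] yaw -0.0693 F [-0.41 -0.28 -0.77] grip 0.0197 tilt [-1.e-04 -0.e+00 -1.e+00]
[-0.0004, -0.0, -0.0017, -0.0007]
```

View pics/w9.png

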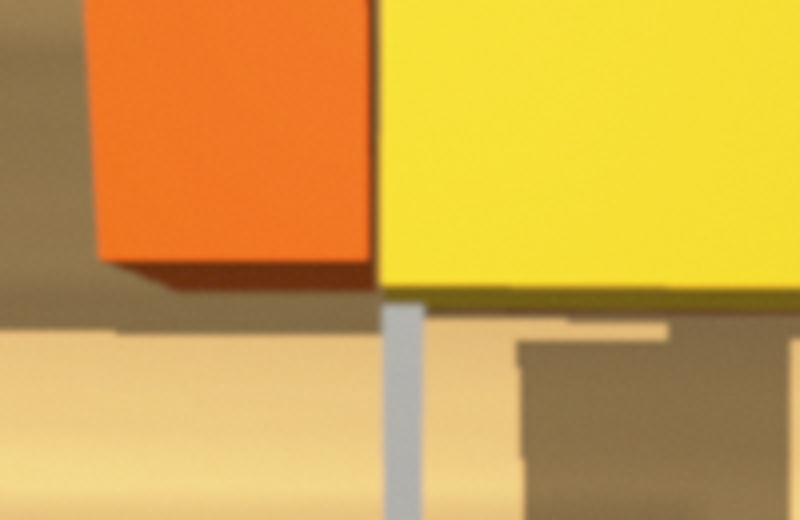

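Call:
jog_arm(motion=[[-0.0015,0,-0.001,0],[-0.0015,0,0.001,0],[-0.0015,0,0.002,0],[-0.0015,0,0.002,0]])

```text
time: 11.18
tcp_pos: [0.4487, -0.0091, 0.0215]
tool_rot: [-1.176, 1.26, -1.26]
contact_force: [-1.6, 0.4, 0.7]
grip_width: 0.0196
```

```bash
python3 - <<'E'
from h import *
import pickle
delta([tcp_for_tip(-.024,-.0135,.0215)])
w=load("wrist");crop(w,220,0,200,130,4,"w10.png")
delta([])
E
```

```text
t 11.18 tcp [ 0.4487 -0.0091  0.0215] yaw -0.069 F [-1.58  0.37  0.68] grip 0.0196 tilt [-6.e-04 -1.e-04 -1.e+00]
[0.0012, -0.0, -0.0033, -0.0004]
t 11.22 tcp [ 0.4487 -0.009   0.0215] yaw -0.069 F [-0.61  0.73 -0.22] grip 0.0194 tilt [-5.e-04 -0.e+00 -1.e+00]
```

View pics/w10.png

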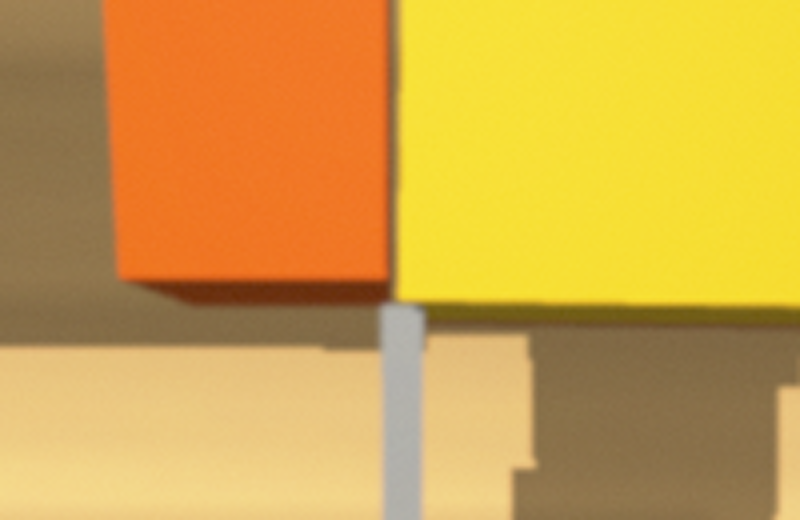

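Call:
jog_arm(motion=[[0,0,0.001,0],[0,0,0.002,0],[0,0,0.003,0],[0,0,0.003,0]])

```text
time: 11.72
tcp_pos: [0.4496, -0.0092, 0.0211]
tool_rot: [-1.18, 1.263, -1.258]
contact_force: [-6.6, 1.4, 2.0]
grip_width: 0.02
```

```bash
python3 - <<'E'
from h import *
import pickle
delta([])
w=load("wrist");crop(w,220,0,200,130,4,"w11.png")
delta([])
E
```

```text
t 11.72 tcp [ 0.4496 -0.0092  0.0211] yaw -0.0687 F [-6.63  1.4   2.05] grip 0.02 tilt [-4.6e-03 -5.0e-04 -1.0e+00]
t 11.78 tcp [ 0.4497 -0.0092  0.0211] yaw -0.0686 F [-6.77  1.61  1.84] grip 0.0197 tilt [-4.5e-03 -5.0e-04 -1.0e+00]
```

View pics/w11.png

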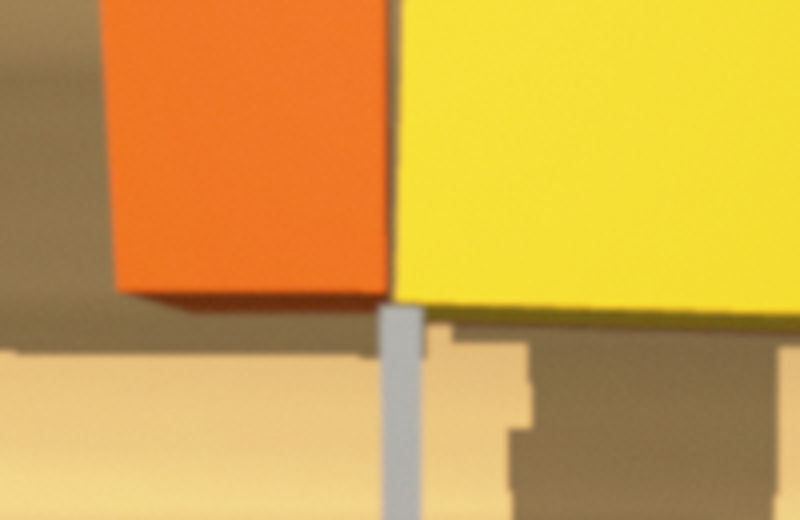

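Jammed at about 6.6 N on the yellow joint. Now I'll retract and bring the blade into the space right of green.

Call:
jog_arm(motion=[[0,0,-0.01,0],[0,0,-0.02,0],[-0.01,0,-0.025,0],[-0.03,0,-0.025,0],[-0.0385,0,-0.025,0],[-0.0385,0,-0.025,0],[-0.0385,0,-0.015,0],[-0.0385,0,-0.015,0]])

```text
time: 12.78
tcp_pos: [0.4412, 0.0295, 0.0217]
tool_rot: [-1.174, 1.26, -1.262]
contact_force: [-0.7, -0.3, -0.2]
grip_width: 0.0196
```

```bash
python3 - <<'E'
from h import *
import pickle
delta([tcp_for_tip(.015,.025,.0215)])
w=load("wrist");crop(w,120,0,400,200,2,"w12.png")
E
```

```text
t 12.78 tcp [0.4412 0.0295 0.0217] yaw -0.0708 F [-0.67 -0.26 -0.22] grip 0.0196 tilt [ 1.5e-03  1.0e-04 -1.0e+00]
[0.0005, 0.0002, 0.0459, -0.0022]
```

View pics/w12.png

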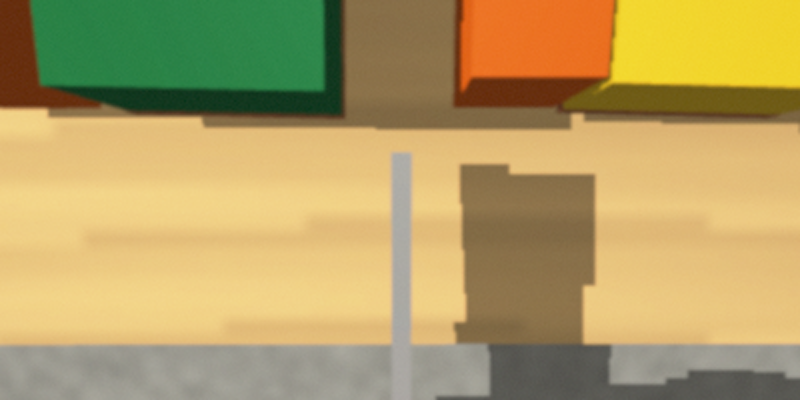

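Call:
jog_arm(motion=[[0,0,0.01,-0.002],[0,0,0.025,-0.002],[0,0,0.04,-0.002],[0,0,0.046,-0.002],[0,0,0.046,-0.002],[-0.004,0,0.046,-0.002],[-0.007,0,0.046,-0.002],[-0.007,0,0.046,-0.002]])

```text
time: 13.82
tcp_pos: [0.4859, 0.0344, 0.0216]
tool_rot: [-1.177, 1.258, -1.258]
contact_force: [0.2, -1.0, -1.1]
grip_width: 0.0199
```

```bash
python3 - <<'E'
from h import *
import pickle
delta([])
w=load("wrist");crop(w,120,0,400,200,2,"w13.png")
E
```

```text
t 13.82 tcp [0.4859 0.0344 0.0216] yaw -0.0662 F [ 0.18 -1.   -1.11] grip 0.0199 tilt [ 0.  0. -1.]
```

View pics/w13.png

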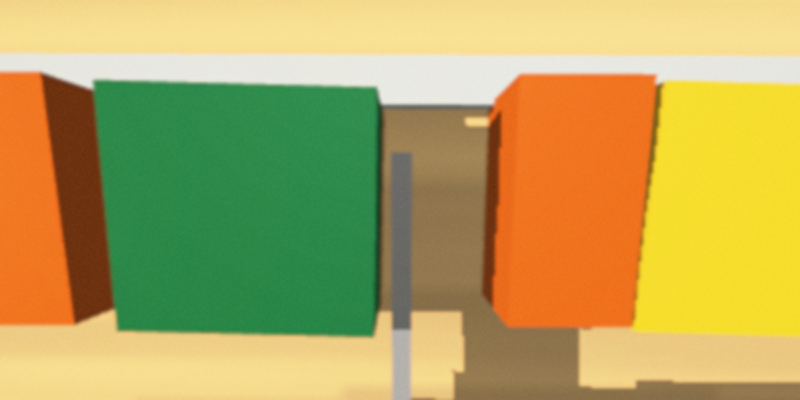

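Call:
jog_arm(motion=[[0,0,0.004,0],[-0.002,0,0.004,0],[-0.004,0,0.004,0],[-0.0055,0,0.004,0],[-0.007,0,0.004,0],[-0.0085,0,0.004,0],[-0.01,0,0.004,0],[-0.01,0,0.004,0]])

```text
time: 14.88
tcp_pos: [0.4907, 0.0438, 0.0215]
tool_rot: [-1.177, 1.258, -1.258]
contact_force: [-0.5, -1.2, 0.0]
grip_width: 0.0196
```

```bash
python3 - <<'E'
from h import *
import pickle
delta([])
w=load("wrist");crop(w,120,0,400,200,2,"w14.png")
E
```

```text
t 14.88 tcp [0.4907 0.0438 0.0215] yaw -0.0669 F [-0.48 -1.16  0.04] grip 0.0196 tilt [-1.e-04  0.e+00 -1.e+00]
```

View pics/w14.png

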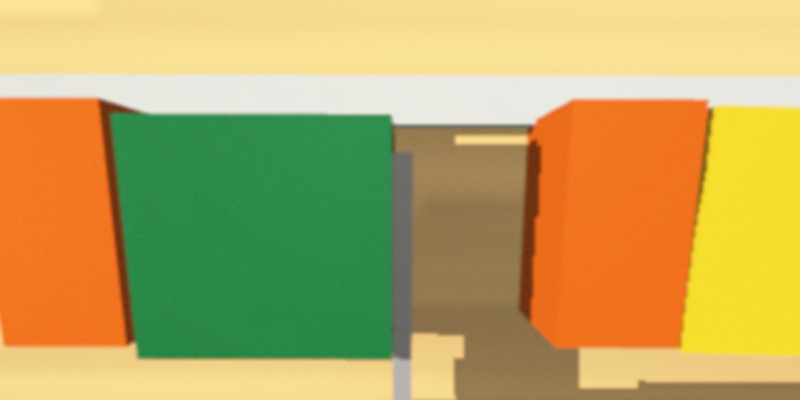

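The blade is against green's right side (392 px), with about 2 mm left to close. I'll keep pushing.

Call:
jog_arm(motion=[[-0.001,0,0,0],[-0.002,0,0,0],[-0.003,0,0,0],[-0.004,0,0,0],[-0.004,0,0,0]])

```text
time: 15.55
tcp_pos: [0.4909, 0.046, 0.0215]
tool_rot: [-1.178, 1.259, -1.261]
contact_force: [-0.4, -5.0, 0.4]
grip_width: 0.0199
```

```bash
python3 - <<'E'
from h import *
import pickle
delta([])
w=load("wrist");crop(w,120,0,400,200,2,"w15.png")
E
```

```text
t 15.55 tcp [0.4909 0.046  0.0215] yaw -0.0691 F [-0.4  -5.01  0.36] grip 0.0199 tilt [-8.0e-04 -1.9e-03 -1.0e+00]
```

View pics/w15.png

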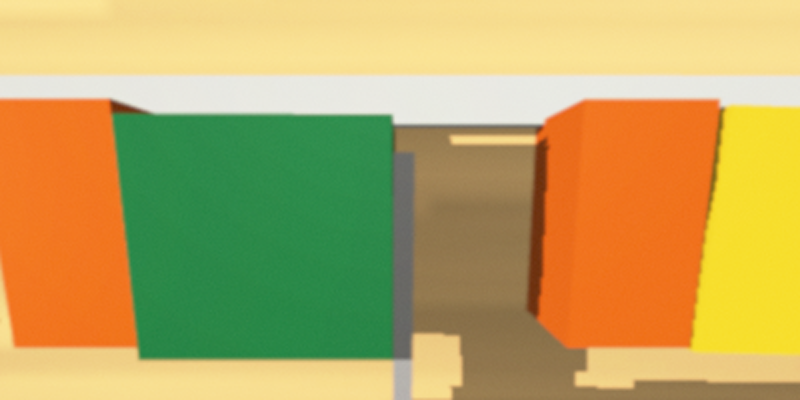

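Green is flush and square (joint line 137–139 px, 5 N). I'll withdraw and move to green's joint.

Call:
jog_arm(motion=[[0.003,0,0,0],[0.003,0,-0.01,0],[0.003,0,-0.03,0],[0.003,0,-0.05,0],[-0.01,0,-0.054,0],[-0.03,0,-0.054,0],[-0.05,0,-0.054,0],[-0.054,0,-0.054,0],[-0.054,0,-0.054,0]])

```text
time: 16.73
tcp_pos: [0.4409, 0.1056, 0.0215]
tool_rot: [-1.177, 1.258, -1.258]
contact_force: [-1.0, -0.8, -1.0]
grip_width: 0.0197
```

```bash
python3 - <<'E'
from h import *
import pickle
delta([tcp_for_tip(-.025,.095,.0215)])
w=load("wrist");crop(w,220,0,200,130,4,"w16.png")
s=load("scene");d=load("side");crop(s,215,130,250,150,3.2,"s16.png");crop(d,240,100,120,230,2.6,"d16.png")
E
```

```text
t 16.73 tcp [0.4409 0.1056 0.0215] yaw -0.0662 F [-1.   -0.77 -1.01] grip 0.0197 tilt [ 1.e-04  1.e-04 -1.e+00]
[0.0065, 0.0, 0.0113, 0.0024]
```

View pics/w16.png

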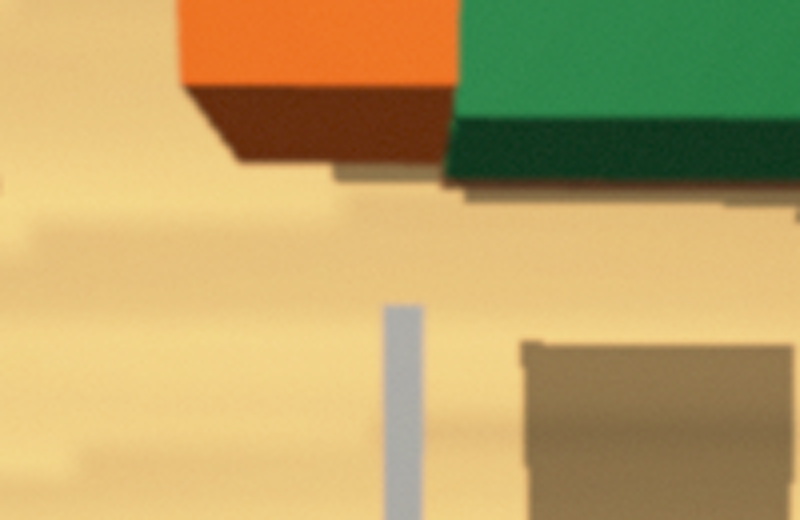

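View pics/d16.png

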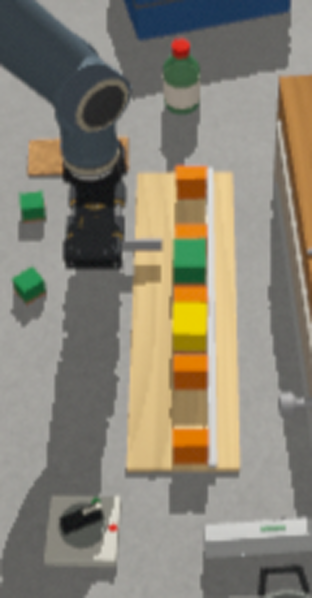

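Green's joint is at 452 px and the blade at 403. I'll move 6 mm right and press.

Call:
jog_arm(motion=[[0.004,0,0,0.002],[0.006,0,0.006,0.002],[0.006,0,0.011,0.002],[0.006,0,0.012,0.002],[0.006,0,0.013,0.002],[0.006,0,0.014,0.002],[0.006,0,0.014,0.002]])

```text
time: 17.75
tcp_pos: [0.4543, 0.0983, 0.0215]
tool_rot: [-1.176, 1.26, -1.26]
contact_force: [0.9, 1.3, -1.0]
grip_width: 0.0198
```

```bash
python3 - <<'E'
from h import *
import pickle
delta([tcp_for_tip(-.025,.095,.0215)])
w=load("wrist");crop(w,220,0,200,130,4,"w17.png")
E
```

```text
t 17.75 tcp [0.4543 0.0983 0.0215] yaw -0.0691 F [ 0.89  1.28 -1.  ] grip 0.0198 tilt [ 0.e+00 -1.e-04 -1.e+00]
[0.0001, 0.0, -0.0026, -0.0005]
```

View pics/w17.png

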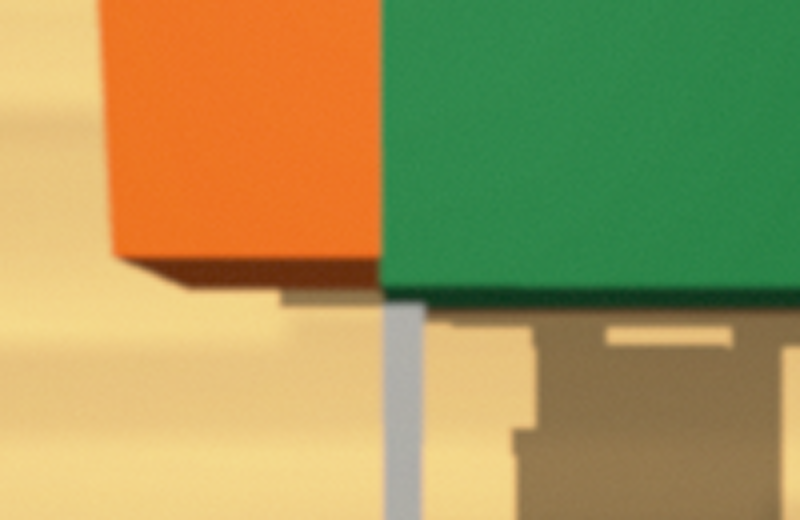

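Call:
jog_arm(motion=[[-0.001,0,0.001,0],[-0.001,0,0.002,0],[-0.001,0,0.003,0],[-0.001,0,0.004,0],[-0.001,0,0.004,0]])

```text
time: 18.42
tcp_pos: [0.4572, 0.099, 0.0213]
tool_rot: [-1.178, 1.261, -1.259]
contact_force: [-5.4, 0.2, 2.3]
grip_width: 0.0195
```

```bash
python3 - <<'E'
from h import *
import pickle
delta([])
w=load("wrist");crop(w,220,0,200,130,4,"w18.png")
E
```

```text
t 18.43 tcp [0.4572 0.099  0.0213] yaw -0.0685 F [-5.45  0.25  2.28] grip 0.0195 tilt [-2.3e-03 -5.0e-04 -1.0e+00]
```

View pics/w18.png

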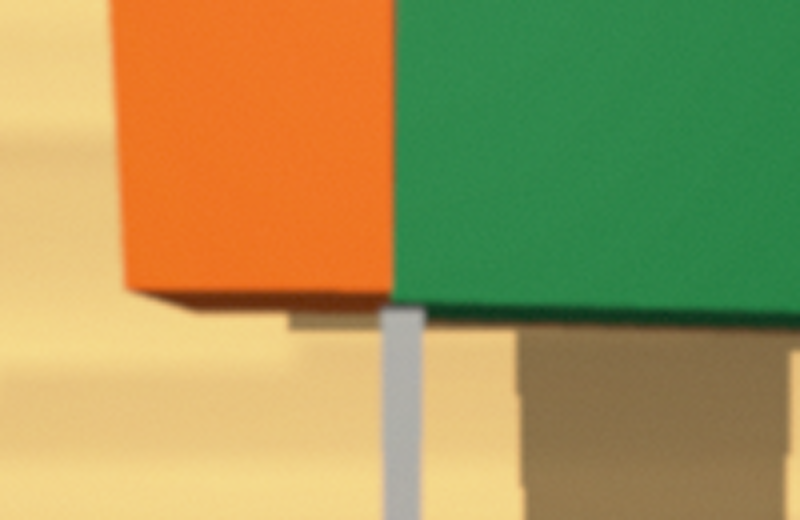

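Green's joint jams at about 5.5 N. I'll repeat the press on yellow.

Call:
jog_arm(motion=[[0,0,0,0],[0,0,-0.012,0],[0,0,-0.022,0],[0.03,0,-0.022,0],[0.07,0,-0.022,0],[0.1,0,-0.022,0],[0.109,0,-0.022,0],[0.109,0,-0.022,0],[0.109,0,-0.01,0],[0.109,0,-0.008,0]])

```text
time: 19.73
tcp_pos: [0.4448, -0.008, 0.0218]
tool_rot: [-1.174, 1.257, -1.259]
contact_force: [0.5, -0.1, -0.5]
grip_width: 0.0195
```

```bash
python3 - <<'E'
from h import *
import pickle
delta([tcp_for_tip(-.025,-.0135,.0215)])
w=load("wrist");crop(w,220,0,200,130,4,"w19.png")
E
```

```text
t 19.73 tcp [ 0.4448 -0.008   0.0218] yaw -0.0675 F [ 0.49 -0.05 -0.48] grip 0.0195 tilt [ 2.2e-03  8.0e-04 -1.0e+00]
[0.002, 0.0003, -0.0004, 0.0011]
```

View pics/w19.png

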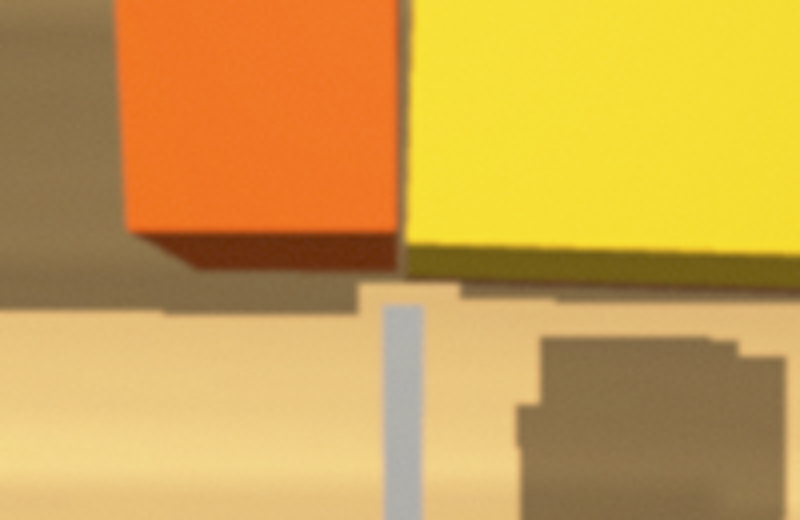

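Call:
jog_arm(motion=[[0.0015,0,0.001,0],[0.0015,0,0.003,0],[0.0015,0,0.004,0],[0.0015,0,0.005,0],[0.0015,0,0.006,0],[0.0015,0,0.007,0],[0.0015,0,0.007,0]])

```text
time: 20.65
tcp_pos: [0.4494, -0.0113, 0.0215]
tool_rot: [-1.176, 1.26, -1.26]
contact_force: [-1.0, 1.4, -0.9]
grip_width: 0.0197
```

```bash
python3 - <<'E'
from h import *
import pickle
delta([])
w=load("wrist");crop(w,220,0,200,130,4,"w20.png")
E
```

```text
t 20.65 tcp [ 0.4494 -0.0113  0.0215] yaw -0.0692 F [-1.04  1.4  -0.87] grip 0.0197 tilt [-7.e-04 -2.e-04 -1.e+00]
```

View pics/w20.png

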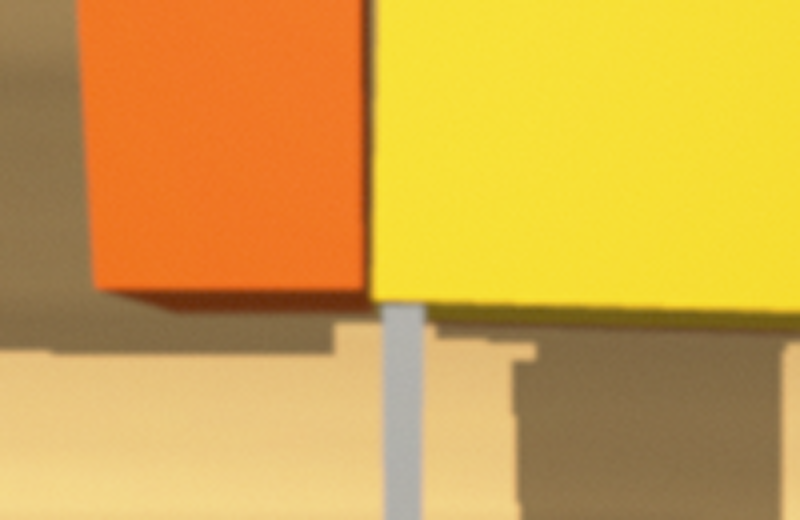

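Call:
jog_arm(motion=[[-0.002,0,-0.002,0],[-0.002,0,-0.001,0],[-0.002,0,0.001,0],[-0.002,0,0.002,0],[-0.002,0,0.003,0],[-0.002,0,0.003,0]])

```text
time: 21.45
tcp_pos: [0.4497, -0.0094, 0.0209]
tool_rot: [-1.181, 1.264, -1.257]
contact_force: [-7.4, 1.6, 2.9]
grip_width: 0.0195
```

```bash
python3 - <<'E'
from h import *
import pickle
delta([])
w=load("wrist");crop(w,220,0,200,130,4,"w21.png")
E
```

```text
t 21.45 tcp [ 0.4497 -0.0094  0.0209] yaw -0.0686 F [-7.44  1.58  2.87] grip 0.0195 tilt [-6.3e-03 -8.0e-04 -1.0e+00]
```

View pics/w21.png

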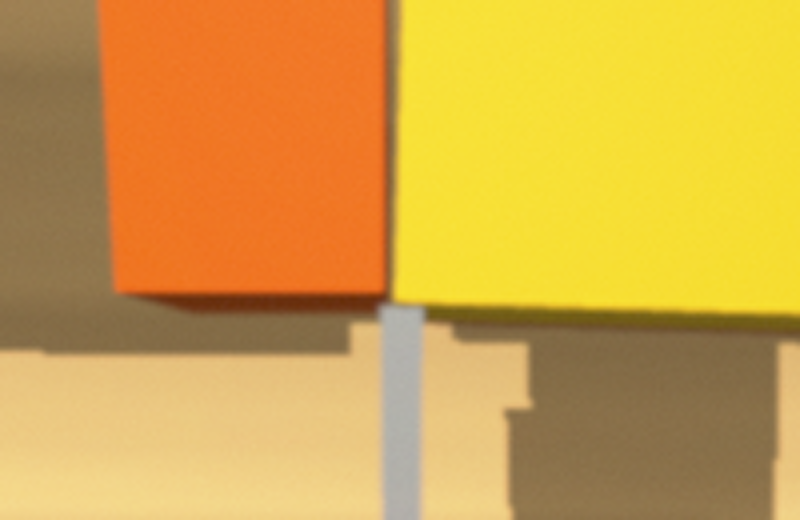

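Yellow's joint jams at about 7 N. Now I'll return the feeler to the mat.

```bash
python3 - <<'E'
from h import *
delta([(.43,-.008,.03,YAW),(.425,.05,.1,YAW),(.40,.22,.1,-.03),(.388,.298,.1,-.02),(.388,.298,.014,-.02)])
E
```

```text
t 21.5 tcp [ 0.4497 -0.0093  0.0209] yaw -0.0685 F [-6.56  1.16  2.59] grip 0.0194 tilt [-6.3e-03 -7.0e-04 -1.0e+00]
[0.0, -0.0091, -0.0197, 0.0001]
[-0.0575, -0.0791, -0.0287, 0.0001]
[-0.2254, -0.0791, -0.0653, -0.0385]
[-0.3024, -0.0791, -0.0826, -0.0485]
[-0.3024, 0.0069, -0.0826, -0.0485]
```

Call:
jog_arm(motion=[[0,0,0,0],[0,0,-0.01,0],[0,-0.005,-0.018,0],[0,-0.03,-0.018,0],[-0.02,-0.065,-0.016,0],[-0.06,-0.079,-0.016,0],[-0.11,-0.079,-0.028,-0.02],[-0.16,-0.079,-0.042,-0.038],[-0.21,-0.079,-0.06,-0.048],[-0.26,-0.079,-0.075,-0.048],[-0.302,-0.079,-0.083,-0.048],[-0.302,-0.079,-0.083,-0.048],[-0.302,-0.079,-0.083,-0.048]])

```text
time: 23.12
tcp_pos: [0.391, 0.2967, 0.1005]
tool_rot: [-1.199, 1.224, -1.226]
contact_force: [0.7, -0.9, -0.4]
grip_width: 0.0199
```

```bash
python3 - <<'E'
from h import *
delta([(.388,.298,.0125,-.02)])
w=load("wrist");crop(w,0,0,640,400,1.25,"w22.png")
E
```

```text
t 23.12 tcp [0.391  0.2967 0.1005] yaw -0.0216 F [ 0.69 -0.86 -0.42] grip 0.0199 tilt [ 2.e-04 -9.e-04 -1.e+00]
[-0.0013, 0.088, -0.003, -0.0016]
```

View pics/w22.png

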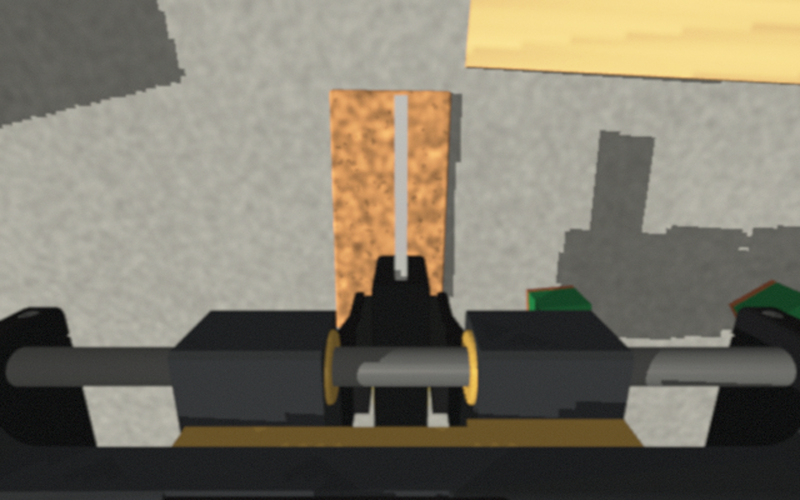

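Call:
jog_arm(motion=[[0,0.03,0,0],[0,0.06,0,0],[0,0.075,0,0],[0,0.083,0,0],[0,0.086,0,0],[0,0.088,0,0],[0,0.088,0,0]])

```text
time: 24.05
tcp_pos: [0.3912, 0.2978, 0.013]
tool_rot: [-1.198, 1.224, -1.225]
contact_force: [0.4, 0.6, -1.5]
grip_width: 0.0201
```

Call:
jog_arm(motion=[[0,0,0,0],[0,0,0,0],[0,0,0,0],[0,0,0,0],[0,0,0,0],[0,0,0,0],[0,0,0,0]], grip=0.6)

```text
time: 24.92
tcp_pos: [0.391, 0.2976, 0.0125]
tool_rot: [-1.199, 1.225, -1.225]
contact_force: [-0.2, -0.4, -0.8]
grip_width: 0.052
```

```bash
python3 - <<'E'
from h import *
delta([(.388,.298,.2,-.02)])
w=load("wrist");crop(w,0,0,640,400,1.25,"w23.png")
E
```

```text
t 24.93 tcp [0.391  0.2976 0.0125] yaw -0.0212 F [-0.21 -0.42 -0.76] grip 0.052 tilt [ 1.e-04 -0.e+00 -1.e+00]
[-0.0004, -0.1875, -0.003, -0.0012]
```

View pics/w23.png

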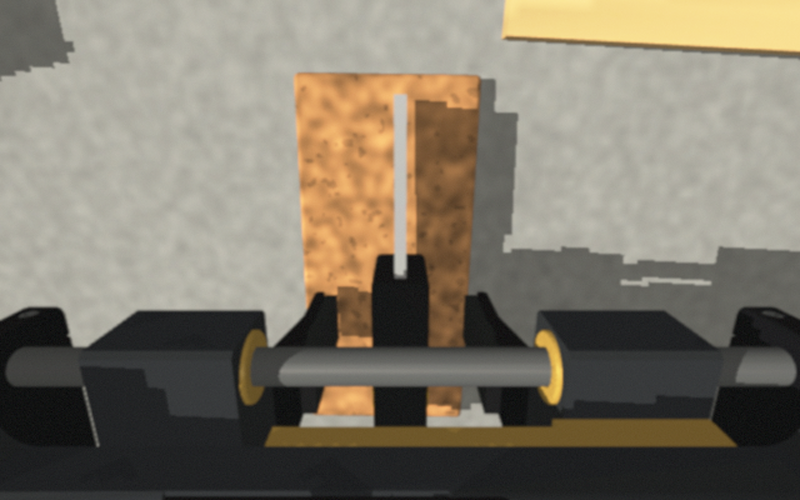

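```bash
python3 - <<'E'
from h import *
import pickle
s,d=pickle.load(open("f0.pkl","rb"))
r=plane(s,215+67/4,130+141/4,.018);g=plane(s,215+120/4,130+131/4,.018)
print(r,g)
# centre: 36mm from both, angle red->green +1.2 CCW
m=(r+g)[:2]/2; v=(g-r)[:2]; print("chord",np.linalg.norm(v),"exp",2*.036*np.sin(.6))
n=np.array([-v[1],v[0]])/np.linalg.norm(v); c=m+n*.036*np.cos(.6)
print("centre",c,"red dir",np.arctan2(*(r[:2]-c)[::-1]),"green dir",np.arctan2(*(g[:2]-c)[::-1]))
delta([(.391,.298,.2,-.02),(.43,.15,.2,0),(.45,-.05,.2,0),(.42,-.2,.2,0)])
E
```

```text
[ 0.44589388 -0.31244927  0.018     ] [ 0.42637426 -0.27667067  0.018     ]
chord 0.04075688688075053 exp 0.04065425808444254
centre [ 0.4100512  -0.30878992] red dir -0.10174214830820986 green dir 1.1006088251337807
t 24.98 tcp [0.391  0.2975 0.0125] yaw -0.0212 F [0.08 0.24 0.77] grip 0.0523 tilt [ 0.e+00 -1.e-04 -1.e+00]
[-0.0005, -0.1875, 0.0, -0.0012]
[0.1467, -0.1875, 0.0421, -0.0212]
[0.3462, -0.1875, 0.0664, -0.0212]
[0.4968, -0.1875, 0.0396, -0.0212]
```

Call:
jog_arm(motion=[[0,-0.04,0,0],[0,-0.09,0,0],[0,-0.14,0,0],[0,-0.188,0,0],[0.05,-0.188,0.02,-0.02],[0.1,-0.188,0.04,-0.02],[0.15,-0.188,0.05,-0.02],[0.21,-0.188,0.066,-0.02],[0.27,-0.188,0.066,-0.02],[0.33,-0.188,0.066,-0.02],[0.39,-0.188,0.066,-0.02],[0.45,-0.188,0.05,-0.02],[0.5,-0.188,0.03,-0.02],[0.56,-0.188,0.015,-0.02],[0.606,-0.188,0.01,-0.02],[0.606,-0.188,0.01,-0.02],[0.606,-0.188,0.01,-0.02],[0.606,-0.188,0.01,-0.02]])

```text
time: 27.22
tcp_pos: [0.3886, -0.3069, 0.2005]
tool_rot: [-1.21, 1.208, -1.208]
contact_force: [-0.4, -0.7, -0.3]
grip_width: 0.0524
```

```bash
python3 - <<'E'
from h import *
import pickle
delta([(.39,-.309,.2,0)])
w=load("wrist");pickle.dump(w,open("w24.pkl","wb"));crop(w,220,40,200,150,4,"w24.png")
s=load("scene");d=load("side");crop(s,215,130,250,150,3.2,"s24.png");crop(d,240,130,120,160,3.7,"d24.png")
E
```

```text
t 27.23 tcp [ 0.3886 -0.3069  0.2005] yaw 0.0016 F [-0.43 -0.66 -0.3 ] grip 0.0524 tilt [-0.e+00  6.e-04 -1.e+00]
[0.0021, 0.0005, 0.0014, 0.0016]
```

View pics/w24.png

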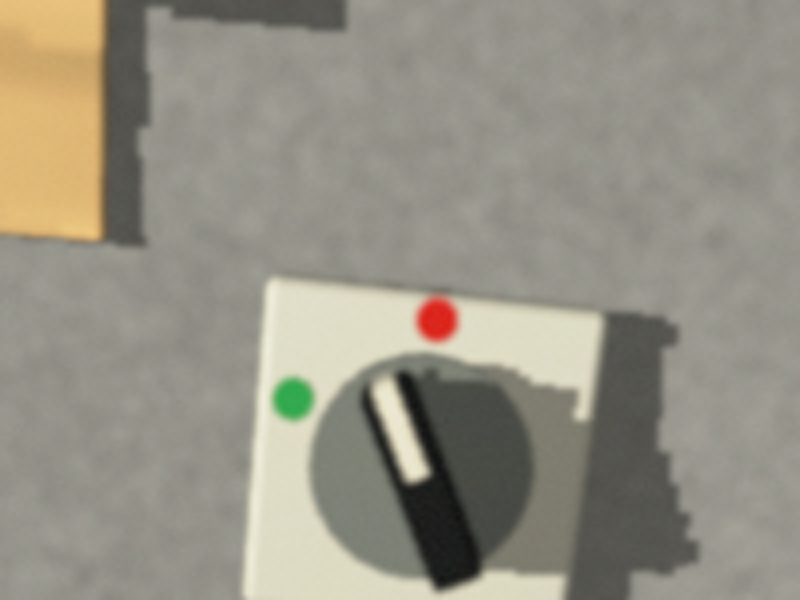

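View pics/s24.png

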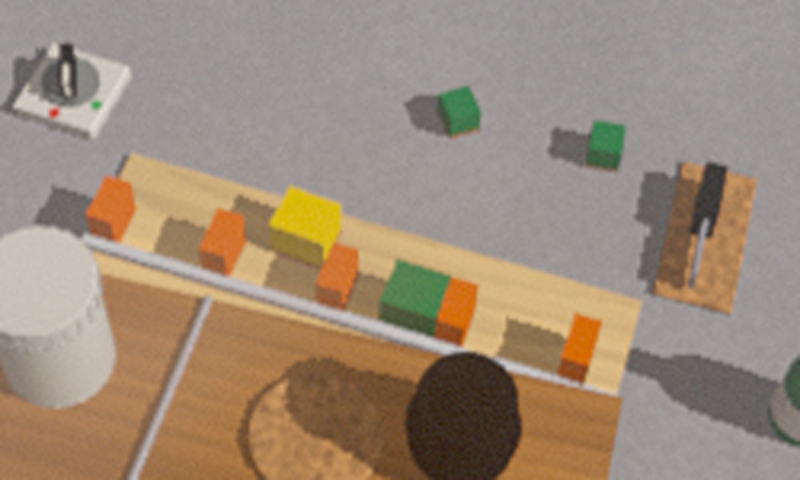

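View pics/d24.png

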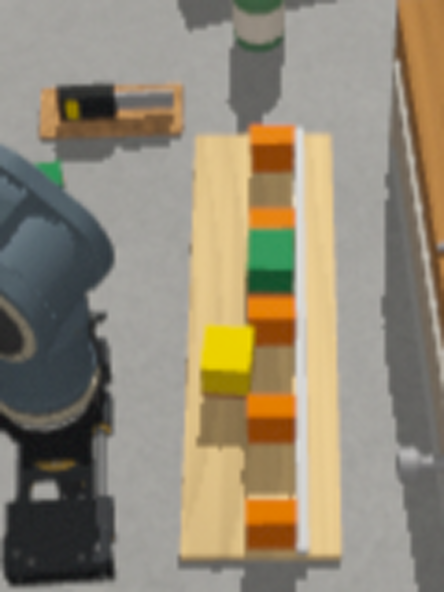

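Side view: the yellow block was knocked forward out of its bay (at (228,360) in the crop) after its second press. The feeler lies on its mat and green is flush. I'll put yellow back before turning the dial.

```bash
python3 - <<'E'
from h import *
print(np.round(manip.observe()["joint_pos"],3))
delta([(.43,-.15,.2,YAW),(.435,-.05,.17,YAW)])
E
```

```text
[ 5.850e-01  1.990e-01 -1.000e-03  1.976e+00  0.000e+00  9.660e-01
 -9.860e-01]
t 27.38 tcp [ 0.3885 -0.3075  0.2006] yaw 0.0009 F [-0.53  0.22 -0.77] grip 0.0522 tilt [ 1.e-04  1.e-04 -1.e+00]
[-0.1575, 0.0006, 0.0416, 0.0695]
[-0.2575, 0.0306, 0.0467, 0.0695]
```

Call:
jog_arm(motion=[[-0.05,0,0.02,0.03],[-0.11,0,0.035,0.0695],[-0.16,0.001,0.042,0.0695],[-0.21,0.015,0.045,0.0695],[-0.257,0.03,0.047,0.0695],[-0.257,0.03,0.047,0.0695],[-0.257,0.03,0.047,0.0695],[-0.257,0.03,0.047,0.0695]], grip=1)

```text
time: 28.38
tcp_pos: [0.4357, -0.0528, 0.1709]
tool_rot: [-1.174, 1.262, -1.263]
contact_force: [-0.7, -0.7, -0.1]
grip_width: 0.0869
```

```bash
python3 - <<'E'
from h import *
import pickle
delta([])
w=load("wrist");pickle.dump(w,open("w25.pkl","wb"));crop(w,0,0,640,400,1.25,"w25.png")
h=cv2.cvtColor(w["frame"],cv2.COLOR_RGB2HSV)
m=cv2.inRange(h,(23,150,200),(33,255,255));c,_=cv2.findContours(m,0,2);c=max(c,key=cv2.contourArea)
a=cv2.approxPolyDP(c,4,True)[:,0];print(a.tolist())
pts=np.array([plane(w,*p,.053)[:2] for p in a]);print(np.round(pts,4).tolist(),[np.round(w2b(p),4).tolist() for p in pts])
# undistorted: all contour pts to plane, min area rect
q=np.array([plane(w,*p,.053)[:2]*1000 for p in c[:,0]],np.float32);r=cv2.minAreaRect(q);print(r,w2b(np.array(r[0])/1000))
E
```

```text
t 28.38 tcp [ 0.4357 -0.0528  0.1709] yaw -0.0729 F [-0.71 -0.7  -0.07] grip 0.0869 tilt [ 8.e-04 -5.e-04 -1.e+00]
[[274, 63], [271, 121], [331, 126], [336, 69]]
[[0.5402, -0.0259], [0.4974, -0.0187], [0.49, -0.0662], [0.5325, -0.0728]] [[-0.0162, -0.0228], [-0.0595, -0.0186], [-0.0636, -0.0665], [-0.0207, -0.0702]]
((514.9479370117188, -45.69443893432617), (49.285682678222656, 44.20821762084961), 81.43643951416016) [-0.04010652 -0.0443479 ]
```

View pics/w25.png

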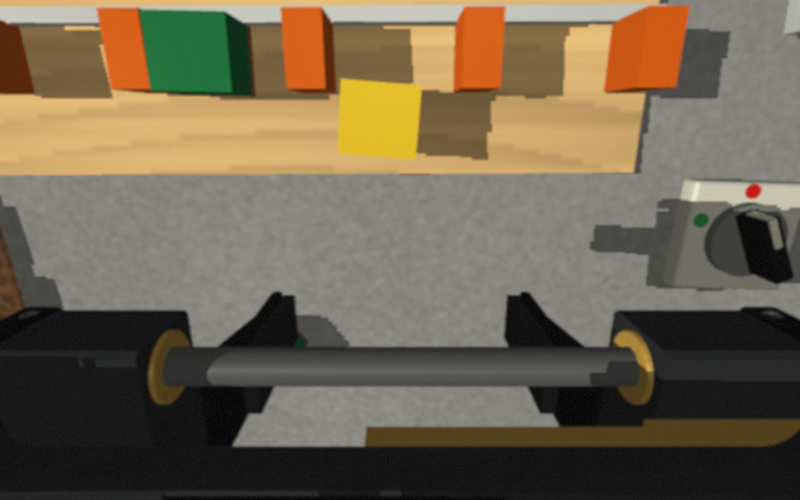

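Yellow is now at board (-40, -44) mm, yaw about -0.08 rad against the board. I'll grip it by its sides near the front.

```bash
python3 - <<'E'
from h import *
import pickle
w=pickle.load(open("w25.pkl","rb"))
for n,u,v in(("o3FR",326,90),("o3FL",286,89),("o4FL",460,90),("o4FR",503,88)):print(n,w2b(plane(w,u/1.25,v/1.25,.053)))
delta([(.502,-.0438,.1,-.149),(.502,-.0438,.017,-.149)])
E
```

```text
o3FR [-0.02265669 -0.0124353 ]
o3FL [-0.02197186  0.01208911]
o4FL [-0.02301689 -0.0947565 ]
o4FR [-0.02197767 -0.12110263]
t 28.43 tcp [ 0.4357 -0.0528  0.1709] yaw -0.0731 F [ 0.35 -0.83  0.56] grip 0.0873 tilt [ 8.e-04 -4.e-04 -1.e+00]
[-0.0138, 0.0709, 0.0655, 0.0759]
[-0.0138, 0.1539, 0.0655, 0.0759]
```

Board frame confirmed (orange 3's edge reads -12.4 mm against a nominal -12).

Call:
jog_arm(motion=[[-0.005,0.02,0.03,0.04],[-0.014,0.05,0.0655,0.076],[-0.014,0.07,0.0655,0.076],[-0.014,0.07,0.0655,0.076],[-0.014,0.1,0.0655,0.076],[-0.014,0.13,0.0655,0.076],[-0.014,0.15,0.0655,0.076],[-0.014,0.154,0.0655,0.076],[-0.014,0.154,0.0655,0.076]], grip=1)

```text
time: 29.55
tcp_pos: [0.5024, -0.0427, 0.0175]
tool_rot: [-1.135, 1.316, -1.318]
contact_force: [0.1, -0.2, -0.3]
grip_width: 0.087
```

```bash
python3 - <<'E'
from h import *
delta([(.502,-.0438,.017,-.149)])
w=load("wrist");crop(w,0,0,640,400,1.25,"w26.png")
E
```

```text
t 29.55 tcp [ 0.5024 -0.0427  0.0175] yaw -0.1474 F [ 0.13 -0.19 -0.31] grip 0.087 tilt [ 1.6e-03 -3.0e-04 -1.0e+00]
[0.0012, 0.0005, -0.0002, 0.0016]
```

View pics/w26.png

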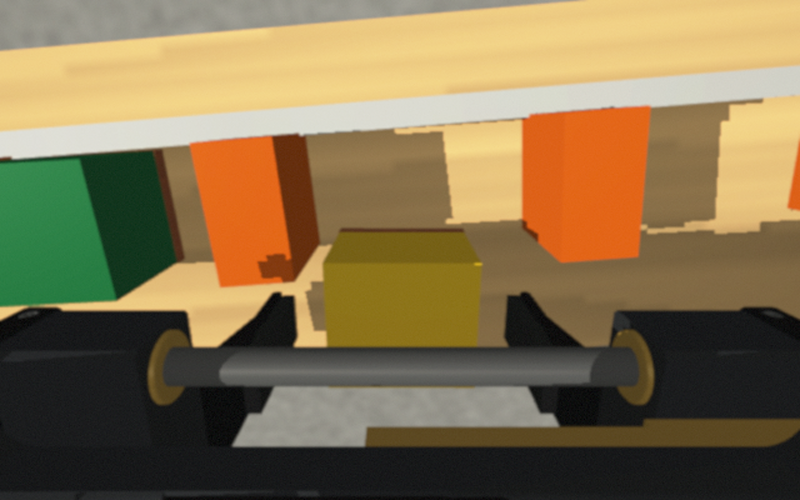

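The yellow block sits between the open fingers at (402,300). Closing gently.

Call:
jog_arm(motion=[[0,0,0,0],[0,0,0,0],[0,0,0,0],[0,0,0,0],[0,0,0,0],[0,0,0,0],[0,0,0,0]], grip=0.3, squeeze=15)

```text
time: 30.48
tcp_pos: [0.5017, -0.0423, 0.0166]
tool_rot: [-1.136, 1.316, -1.317]
contact_force: [-0.8, -0.1, 1.9]
grip_width: 0.0497
```

```bash
python3 - <<'E'
from h import *
a=b2w(-.037,-.0385)
delta([(*b2w(-.052,-.0385),.0155,YAW),(*a,.0155,YAW),(*a,.0175,YAW)])
E
```

```text
t 30.48 tcp [ 0.5017 -0.0423  0.0166] yaw -0.1467 F [-0.78 -0.15  1.91] grip 0.0497 tilt [-1.e-04 -2.e-04 -1.e+00]
[-0.0035, 0.0011, 0.0013, -0.0781]
[-0.0047, 0.0011, 0.0162, -0.0781]
[-0.0047, -0.0009, 0.0162, -0.0781]
```

Call:
jog_arm(motion=[[0,-0.002,0,0],[0,-0.002,-0.003,-0.04],[-0.002,-0.002,-0.003,-0.078],[-0.003,-0.002,-0.002,-0.078],[-0.003,-0.002,-0.002,-0.078],[-0.003,-0.002,-0.002,-0.078]])

```text
time: 31.22
tcp_pos: [0.5003, -0.039, 0.0185]
tool_rot: [-1.176, 1.26, -1.26]
contact_force: [-0.2, 0.6, -1.8]
grip_width: 0.0496
```

```bash
python3 - <<'E'
from h import *
a=b2w(-.037,-.0385)
delta([(*a,.0185,YAW),(*a,.0166,YAW)])
w=load("wrist");crop(w,0,0,640,400,1.25,"w27.png")
E
```

```text
t 31.23 tcp [ 0.5003 -0.039   0.0185] yaw -0.0688 F [-0.24  0.61 -1.79] grip 0.0496 tilt [ 0.e+00 -1.e-04 -1.e+00]
[-0.0002, 0.0, 0.0182, -0.0002]
[-0.0002, 0.0019, 0.0182, -0.0002]
```

View pics/w27.png

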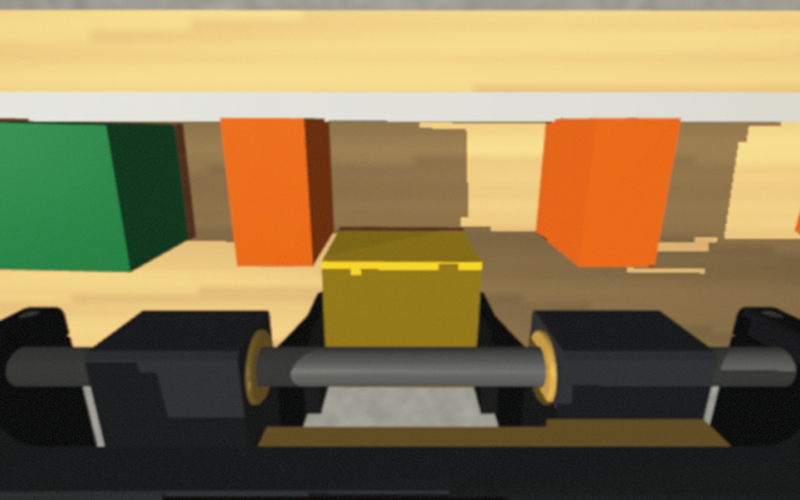

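Gap between yellow's left edge (322 px) and the orange edge (314 px) is about 2 mm. I'll move it in, with a 1 mm shift left, and set it down.

Call:
jog_arm(motion=[[-0.001,0,0.004,0],[-0.001,0,0.009,0],[-0.001,0,0.014,0],[-0.001,0,0.0175,0],[-0.001,0,0.0175,0],[-0.001,0.002,0.0175,0],[-0.001,0.002,0.0175,0]])

```text
time: 32.15
tcp_pos: [0.5177, -0.0392, 0.0166]
tool_rot: [-1.176, 1.26, -1.26]
contact_force: [0.1, 0.5, -1.3]
grip_width: 0.0502
```

```bash
python3 - <<'E'
from h import *
delta([])
w=load("wrist");crop(w,170,50,300,200,2.6,"w28.png")
E
```

```text
t 32.15 tcp [ 0.5177 -0.0392  0.0166] yaw -0.0687 F [ 0.06  0.5  -1.32] grip 0.0502 tilt [ 0.e+00 -1.e-04 -1.e+00]
```

View pics/w28.png

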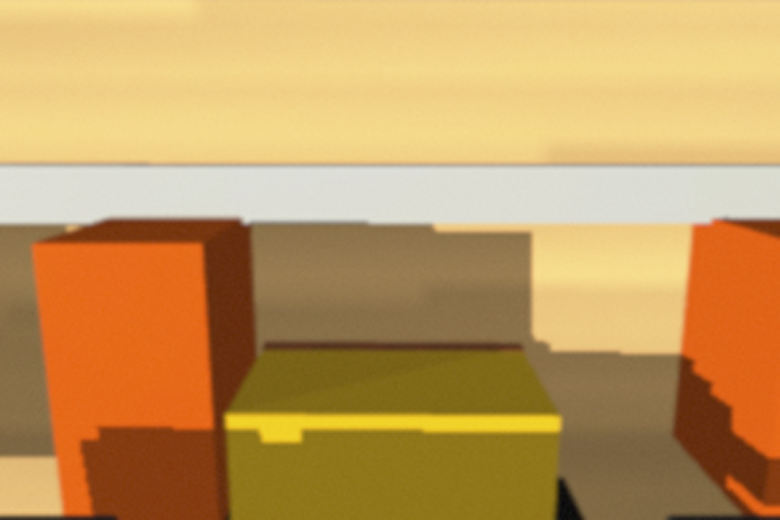

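The gap is about 1 mm (220–226 px). I'll release, back off, bring the fingers nearly together, and push it home from the front.

Call:
jog_arm(motion=[[0,0,0,0],[0,0,0,0],[0,0,0,0],[0,0,-0.008,0],[0,0,-0.018,0],[0,0,-0.028,0],[0,0,-0.032,0],[0,0,-0.032,0]], grip=0.75)

```text
time: 33.2
tcp_pos: [0.4856, -0.037, 0.0166]
tool_rot: [-1.176, 1.259, -1.26]
contact_force: [1.2, 0.9, 0.8]
grip_width: 0.0653
```

Call:
jog_arm(motion=[[0,0,0,0],[0,0,0,0],[0,0,0,0],[0,0,0,0],[0,0,0,0],[0,0,0,0],[0,0,0,0]], grip=0.17)

```text
time: 34.08
tcp_pos: [0.4858, -0.037, 0.0166]
tool_rot: [-1.176, 1.26, -1.26]
contact_force: [0.3, 0.2, 0.2]
grip_width: 0.0156
```

```bash
python3 - <<'E'
from h import *
delta([(*b2w(-.033,-.0385),.0166,YAW)])
w=load("wrist");crop(w,0,0,640,400,1.25,"w29.png")
E
```

```text
t 34.08 tcp [ 0.4858 -0.037   0.0166] yaw -0.0687 F [0.26 0.15 0.16] grip 0.0156 tilt [ 1.e-04 -1.e-04 -1.e+00]
[0.0008, -0.0, 0.0368, -0.0001]
```

View pics/w29.png

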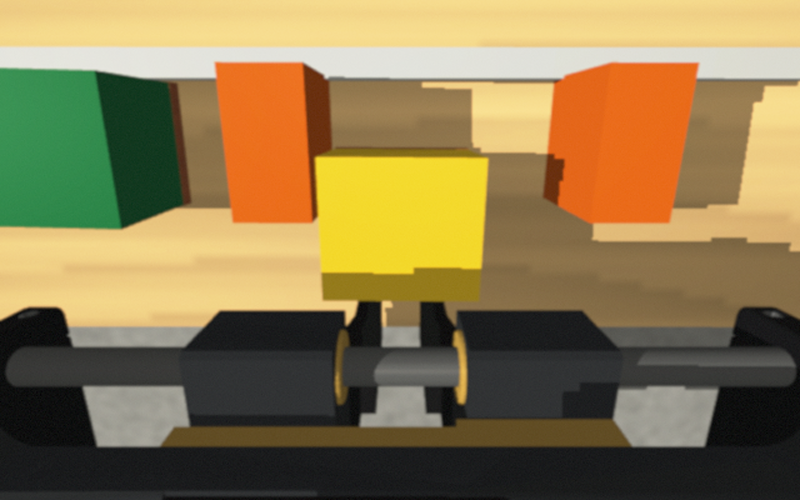

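Yellow stands square, partly in its bay, left edge (318 px) against the orange edge (316 px). Pushing it in.

Call:
jog_arm(motion=[[0,0,0.006,0],[0,0,0.011,0],[0,0,0.015,0],[0,0,0.019,0],[0,0,0.023,0],[0,0,0.027,0],[0,0,0.03,0],[0,0,0.033,0],[0,0,0.033,0]])

```text
time: 35.25
tcp_pos: [0.5195, -0.0393, 0.0167]
tool_rot: [-1.175, 1.259, -1.26]
contact_force: [0.8, 0.5, 0.2]
grip_width: 0.015
```

```bash
python3 - <<'E'
from h import *
delta([(*b2w(-.033,-.0385),.0166,YAW)])
w=load("wrist");crop(w,0,0,640,400,1.25,"w30.png")
E
```

```text
t 35.25 tcp [ 0.5195 -0.0393  0.0167] yaw -0.0687 F [0.84 0.45 0.16] grip 0.015 tilt [ 0.0013  0.     -1.    ]
[0.0009, 0.0001, 0.003, -0.0001]
```

View pics/w30.png

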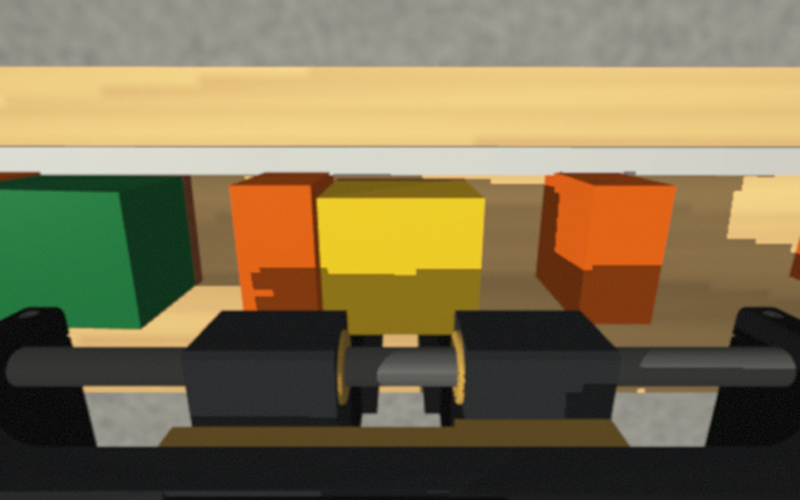

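Call:
jog_arm(motion=[[0,0,0.001,0],[0,0,0.002,0],[0,0,0.003,0],[0,0,0.004,0],[0,0,0.005,0],[0,0,0.005,0]])

```text
time: 36.05
tcp_pos: [0.5222, -0.0395, 0.0163]
tool_rot: [-1.179, 1.262, -1.258]
contact_force: [-5.3, 0.5, 4.8]
grip_width: 0.0147
```

```bash
python3 - <<'E'
from h import *
delta([(*b2w(-.033,-.0385),.0166,YAW)])
w=load("wrist");crop(w,0,0,640,400,1.25,"w31.png")
E
```

```text
t 36.05 tcp [ 0.5222 -0.0395  0.0163] yaw -0.0687 F [-5.31  0.46  4.8 ] grip 0.0147 tilt [-3.3e-03 -2.0e-04 -1.0e+00]
[0.0008, -0.0003, 0.0003, -0.0001]
```

View pics/w31.png

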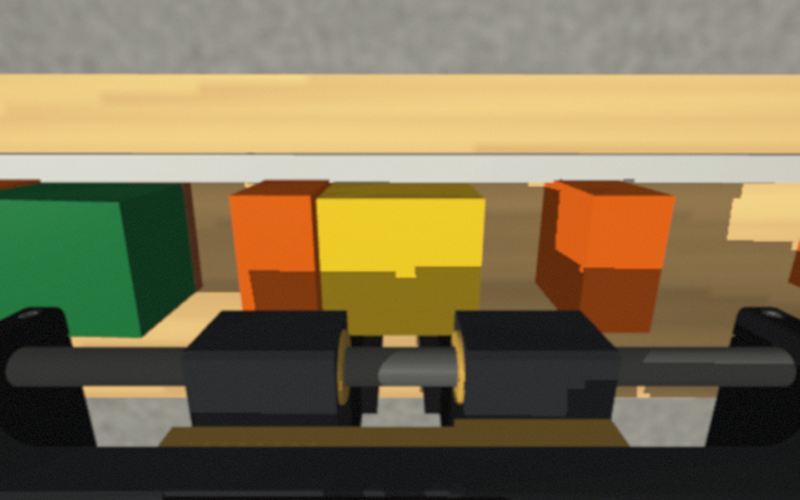

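It is at the fence (5 N). I'll back off, raise the arm and inspect.

Call:
jog_arm(motion=[[0,0,-0.01,0],[0,0,-0.03,0],[0,-0.03,-0.06,0],[0,-0.08,-0.082,0],[-0.02,-0.11,-0.082,0],[-0.02,-0.11,-0.082,0],[-0.02,-0.11,-0.082,0]])

```text
time: 36.98
tcp_pos: [0.4432, -0.0145, 0.1261]
tool_rot: [-1.176, 1.259, -1.26]
contact_force: [0.0, 0.0, -0.1]
grip_width: 0.0146
```

```bash
python3 - <<'E'
from h import *
delta([])
w=load("wrist");crop(w,150,0,300,110,2.66,"w32.png")
h=cv2.cvtColor(w["frame"],cv2.COLOR_RGB2HSV)
for lo,hi,n in(((23,150,200),(33,255,255),"y"),((60,120,90),(80,255,255),"g")):
    m=cv2.inRange(h,lo,hi);m[110:]=0;c,_=cv2.findContours(m,0,2);c=max(c,key=cv2.contourArea)
    q=np.array([w2b(plane(w,*(p+.5),.053)[:2])*1000 for p in c[:,0]],np.float32);r=cv2.minAreaRect(q);print(n,r)
E
```

```text
t 36.98 tcp [ 0.4432 -0.0145  0.1261] yaw -0.069 F [ 0.01  0.03 -0.09] grip 0.0146 tilt [ 2.e-04 -4.e-04 -1.e+00]
y ((-1.1773662567138672, -38.64289855957031), (49.50508117675781, 42.57086181640625), 89.98395538330078)
g ((-1.4858016967773438, 69.70389556884766), (49.33513641357422, 43.89231872558594), 89.22119903564453)
```

View pics/w32.png

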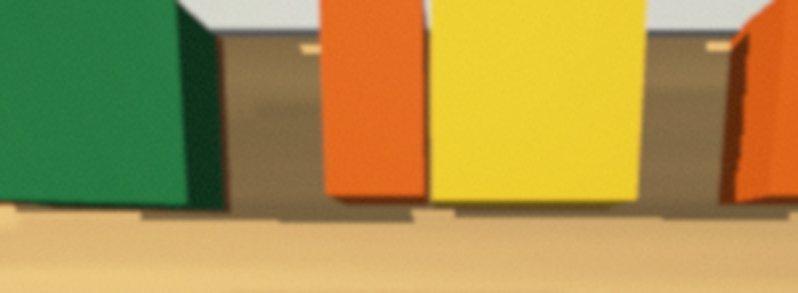

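Yellow stands square at the fence with about a 1–1.5 mm joint (426–432 px). I'll take one closer look to measure it.

Call:
jog_arm(motion=[[0,0.03,0.003,0],[0,0.06,0.003,0],[0,0.09,0.003,0],[0,0.1,0.003,0],[0,0.1,0.003,0],[0,0.1,0.003,0]])

```text
time: 37.78
tcp_pos: [0.447, -0.0143, 0.0272]
tool_rot: [-1.175, 1.259, -1.261]
contact_force: [0.5, 0.5, -0.5]
grip_width: 0.0148
```

```bash
python3 - <<'E'
from h import *
delta([])
w=load("wrist");crop(w,240,0,160,70,5,"w33.png")
a=plane(w,320,50,.053);b=plane(w,321,50,.053);print("mm/px",np.linalg.norm(a-b)*1000)
f=w["frame"];print([tuple(map(int,f[30,i])) for i in range(310,340,1)])
E
```

```text
t 37.77 tcp [ 0.447  -0.0143  0.0272] yaw -0.0689 F [ 0.51  0.54 -0.52] grip 0.0148 tilt [ 1.5e-03 -1.0e-04 -1.0e+00]
mm/px 0.36597580515262046
[(239, 208, 48), (240, 209, 50), (240, 210, 52), (240, 210, 52), (240, 209, 50), (239, 208, 49), (240, 209, 51), (240, 209, 52), (239, 209, 51), (239, 209, 51), (238, 208, 49), (239, 209, 51), (239, 209, 51), (239, 209, 51), (239, 209, 50), (239, 209, 50), (240, 211, 52), (239, 210, 52), (239, 210, 51), (240, 210, 51), (239, 210, 51), (239, 210, 50), (239, 209, 49), (239, 208, 48), (239, 209, 50), (239, 208, 48), (240, 212, 54), (239, 209, 50), (239, 210, 52), (239, 207, 50)]
```

View pics/w33.png

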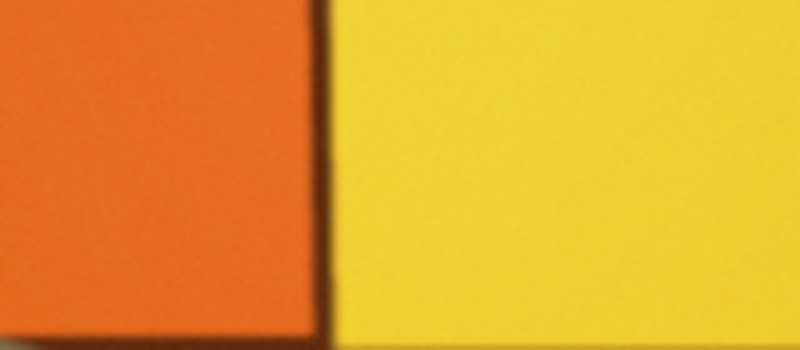

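The joint measures 1.3–1.4 mm and is parallel, which is under the 2.5 mm limit. Now the dial, measured from the earlier wrist picture.

```bash
python3 - <<'E'
from h import *
import pickle
w=pickle.load(open("w24.pkl","rb"))
P=lambda u,v,z:plane(w,220+u/4,40+v/4,z)[:2]
r=P(437,320,.018);g=P(293,399,.018);v=g-r;m=(r+g)/2
n=np.array([-v[1],v[0]])/np.linalg.norm(v);c=m+n*.036*np.cos(.6)
print(r,g,"chord",np.linalg.norm(v),"c",c,"red",np.arctan2(*(r-c)[::-1]),"green",np.arctan2(*(g-c)[::-1]))
disc=P(421,465,.02);print("disc centre approx",disc)
a=P(386,376,.053);b=P(458,582,.053);print("bar",a,b,(a+b)/2,np.linalg.norm(a-b),np.arctan2(*(a-b)[::-1]))
delta([(.43,-.1,.2,0),(.43,-.2,.2,0)])
E
```

```text
[ 0.44414095 -0.31625191] [ 0.42481091 -0.28048429] chord 0.04065677303878462 c [ 0.40833685 -0.31249454] red -0.10455959213206302 green 1.0954980645471075
disc centre approx [ 0.40861626 -0.31249985]
bar [ 0.43417971 -0.30410516] [ 0.38677362 -0.32080399] [ 0.41047666 -0.31245457] 0.050261201810937316 0.33867860579482184
t 37.83 tcp [ 0.4471 -0.0143  0.0274] yaw -0.0689 F [-0.81  0.26 -0.54] grip 0.015 tilt [ 2.e-03 -1.e-04 -1.e+00]
[0.0867, -0.1726, -0.0112, -0.0689]
[0.1865, -0.1726, -0.0043, -0.0689]
```

```bash
python3 - <<'E'
from h import *
delta([(.409,-.3125,.1,.339),(.409,-.3125,.031,.339)])
E
```

```text
t 37.83 tcp [ 0.4471 -0.0143  0.0274] yaw -0.0689 F [-0.81  0.26 -0.54] grip 0.015 tilt [ 2.e-03 -1.e-04 -1.e+00]
[0.3002, -0.0726, -0.0175, -0.4079]
[0.3002, -0.0036, -0.0175, -0.4079]
```

Call:
jog_arm(motion=[[0,-0.02,-0.015,0],[0,-0.07,-0.018,0],[0,-0.12,-0.018,0],[0.02,-0.16,-0.016,0],[0.08,-0.173,-0.011,-0.1],[0.14,-0.173,-0.008,-0.25],[0.19,-0.173,-0.006,-0.408],[0.24,-0.15,-0.01,-0.408],[0.3,-0.11,-0.017,-0.408],[0.3,-0.073,-0.017,-0.408],[0.3,-0.073,-0.017,-0.408],[0.3,-0.073,-0.017,-0.408]], grip=0.6)

```text
time: 39.33
tcp_pos: [0.41, -0.3119, 0.1013]
tool_rot: [-1.351, 0.952, -0.957]
contact_force: [0.5, 1.6, 0.5]
grip_width: 0.0519
```

```bash
python3 - <<'E'
from h import *
delta([(.409,-.3125,.031,.339)])
w=load("wrist");crop(w,0,0,640,400,1.25,"w34.png")
s=load("scene");d=load("side");crop(s,215,130,250,150,3.2,"s34.png")
E
```

```text
t 39.33 tcp [ 0.41   -0.3119  0.1013] yaw 0.3408 F [0.47 1.61 0.55] grip 0.0519 tilt [ 2.4e-03 -9.0e-04 -1.0e+00]
[0.0002, 0.0703, -0.0012, 0.0018]
```

View pics/w34.png

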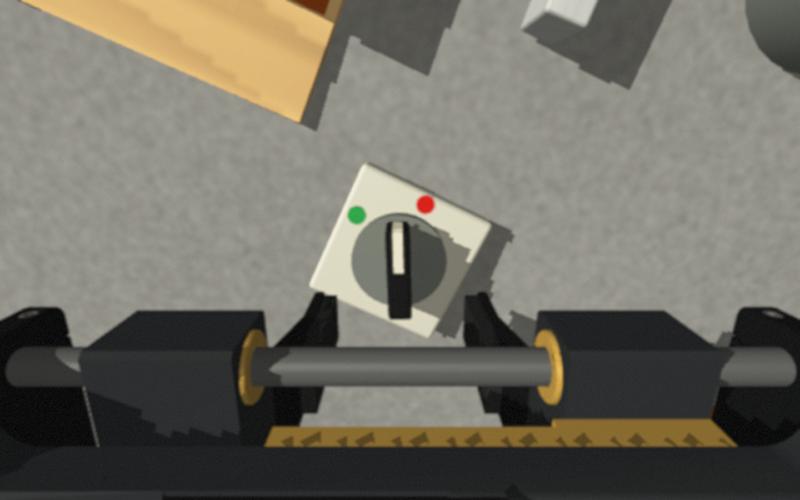

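View pics/s34.png

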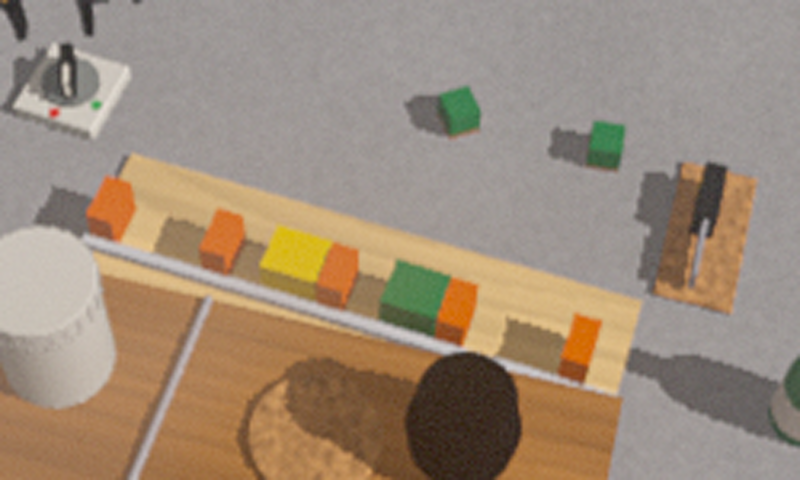

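The bar is in line with the tool (398, 225–315), both blocks are in place and the feeler is on its mat. I'll descend and grip the bar.

Call:
jog_arm(motion=[[0,0.03,0,0],[0,0.055,0,0],[0,0.07,0,0],[0,0.07,0,0],[0,0.07,0,0]])

```text
time: 40.1
tcp_pos: [0.4096, -0.3127, 0.0305]
tool_rot: [-1.351, 0.954, -0.957]
contact_force: [0.1, 1.2, 0.4]
grip_width: 0.0518
```

Call:
jog_arm(motion=[[0,0,0,0],[0,0,0,0],[0,0,0,0],[0,0,0,0],[0,0,0,0],[0,0,0,0],[0,0,0,0]], grip=0, squeeze=15)

```text
time: 40.98
tcp_pos: [0.4085, -0.3115, 0.0296]
tool_rot: [-1.35, 0.956, -0.954]
contact_force: [-1.2, 4.1, 3.9]
grip_width: 0.0128
```

Call:
jog_arm(motion=[[0,0,0,-0.1],[0,0,0,-0.22],[0,0,0,-0.34],[0,0,0,-0.46],[0,0,0,-0.58],[0,0,0,-0.68],[0,0,0,-0.757],[0,0,0,-0.757],[0,0,0,-0.757]])

```text
time: 42.1
tcp_pos: [0.4087, -0.3118, 0.0295]
tool_rot: [-1.538, 0.373, -0.372]
contact_force: [-1.1, 5.1, 4.5]
grip_width: 0.0128
```

```bash
python3 - <<'E'
from h import *
delta([(.409,-.3125,.031,1.0955)])
w=load("wrist");crop(w,0,0,640,400,1.25,"w35.png")
E
```

```text
t 42.1 tcp [ 0.4087 -0.3118  0.0295] yaw 1.0956 F [-1.05  5.09  4.48] grip 0.0128 tilt [-3.e-04  7.e-04 -1.e+00]
[0.0006, -0.0015, -0.0005, 0.0001]
```

View pics/w35.png

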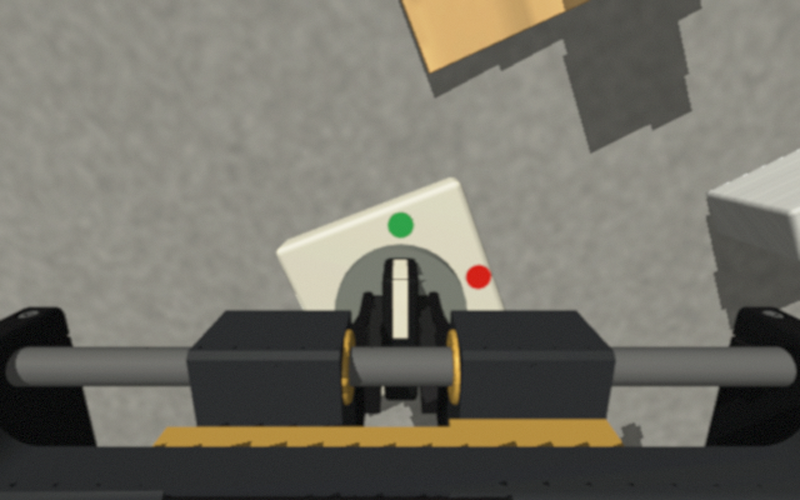

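The mark (401,265) points at the green dot (400,224). Releasing and rising.

Call:
jog_arm(motion=[[0,0,0,0],[0,0,0,0],[0,0,0,0],[0,0,0,0],[0,0,0,0],[0,0,0,0]], grip=0.6)

```text
time: 42.9
tcp_pos: [0.4088, -0.3124, 0.0296]
tool_rot: [-1.539, 0.372, -0.372]
contact_force: [0.3, -0.2, -0.2]
grip_width: 0.0514
```

Call:
jog_arm(motion=[[0,-0.03,0,0],[0,-0.08,0,0],[0,-0.13,0,0],[0,-0.16,0,0],[0,-0.16,0,0],[0,-0.16,0,0]])

```text
time: 43.65
tcp_pos: [0.408, -0.312, 0.1887]
tool_rot: [-1.538, 0.373, -0.371]
contact_force: [-0.6, 0.1, -0.9]
grip_width: 0.0521
```

```bash
python3 - <<'E'
from h import *
delta([])
w=load("wrist");crop(w,220,40,200,150,4,"w36.png")
P=lambda u,v,z:plane(w,220+u/4,40+v/4,z)[:2]
h=cv2.cvtColor(w["frame"],cv2.COLOR_RGB2HSV)
for n,lo,hi in(("red",(0,180,120),(5,255,255)),("green",(60,120,80),(80,255,255))):
    m=cv2.inRange(h,lo,hi);m[200:]=0;k,l,st,c=cv2.connectedComponentsWithStats(m);i=1+np.argmax(st[1:,4]);print(n,c[i],st[i,4],plane(w,*c[i],.018)[:2])
s=load("scene");d=load("side");crop(s,215,130,250,150,3.2,"s36.png");crop(d,240,130,120,200,2.9,"d36.png")
for n,f in(("s",s),("d",d)):
    h=cv2.cvtColor(f["frame"],cv2.COLOR_RGB2HSV);m=cv2.inRange(h,(23,150,80),(33,255,255));k,l,st,c=cv2.connectedComponentsWithStats(m)
    for i in range(1,k):
        if 150<st[i,4]<500:print(n,st[i],c[i],w2b(plane(f,*c[i],.04)))
E
```

```text
t 43.65 tcp [ 0.408  -0.312   0.1887] yaw 1.0962 F [-0.56  0.14 -0.91] grip 0.0521 tilt [-1.3e-03  7.0e-04 -1.0e+00]
red [355.01639344 163.91803279] 61 [ 0.44455154 -0.31558373]
green [320.98461538 140.43076923] 65 [ 0.42525028 -0.27985659]
s [296 201  23  17 250] [306.948 208.892] [-0.00630608 -0.03923967]
d [306 216  14  19 249] [312.52208835 224.81526104] [-0.00180288 -0.04103815]
```

View pics/w36.png

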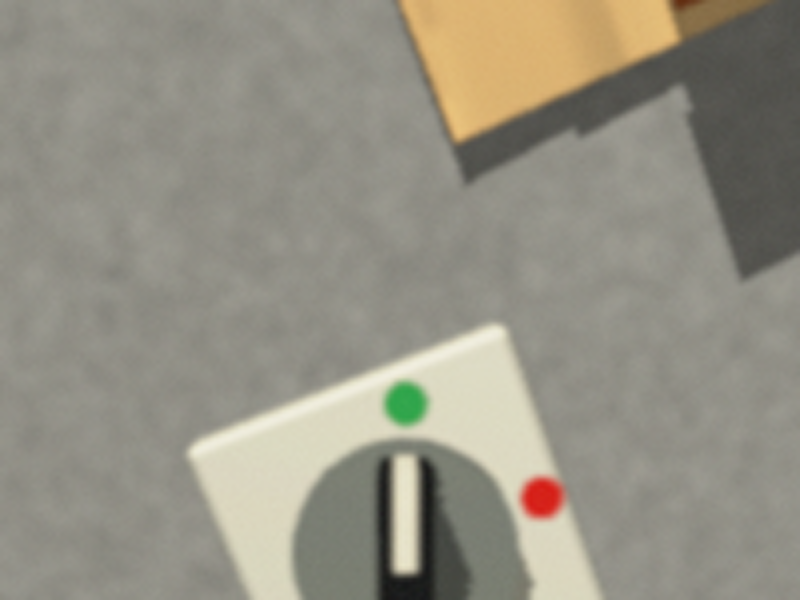

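View pics/s36.png

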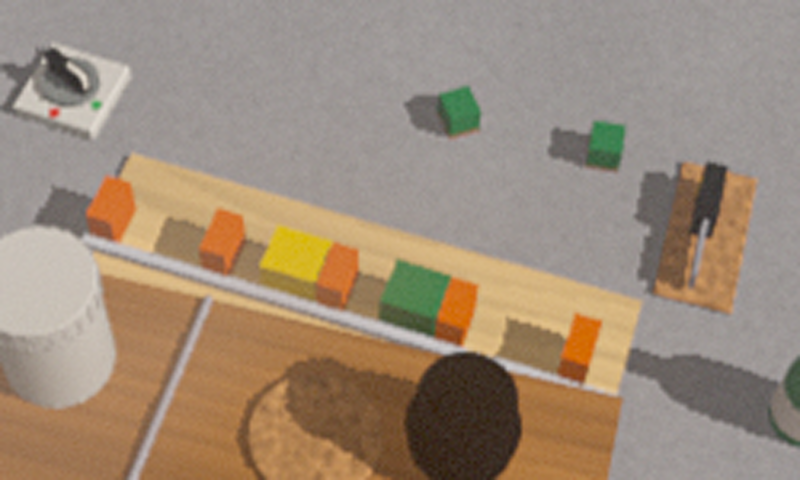

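View pics/d36.png

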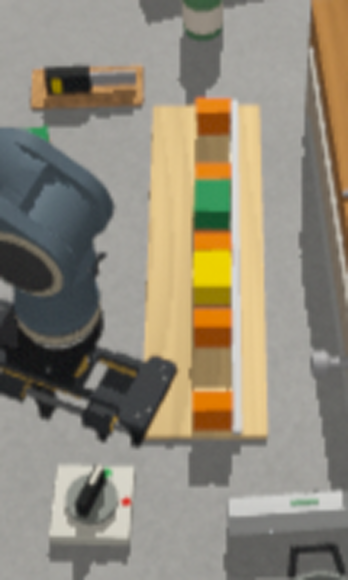

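The mark (405,515) points straight at the green dot (405,403). Both blocks are in the row, the feeler lies on its mat, and the robot touches nothing. I'm handing the job in.

```bash
python3 - <<'E'
from station import manip
print(manip.job_done(), manip.observe()["time"])
E
```

```text
the job is handed in; nothing more can be done
the job is handed in; nothing more can be done
```

I finished the task and handed it in at about 44 s; no verdict was reported. Only the green and yellow blocks were present.

- **First round:** The blade went about 16 mm into green's joint, so that one was open. It jammed on yellow's joint at about 6.6 N, so that one was tight.
- **Closing green:** I pushed green flush with the side of the blade.
- **Second round:** The blade jammed on green at about 5.5 N and on yellow at about 7 N. I then laid the feeler back on its mat.
- **Yellow knocked out:** After its second press, yellow was knocked out of its bay. I gripped it, set it back in, and pushed it against the fence (5 N).
- **Dial:** I turned the white mark to the green dot.

**Last checks:**
- Green is flush; measured with the board positions I worked out from the images, it came out about 1 mm off. I put that down to a small offset in those positions.
- Yellow's joint measures 1.3–1.4 mm, nearly parallel (limit 2.5 mm). I did not press the blade on it again after putting it back.
- The mark lines up with the green dot, the feeler lies flat on its mat, and nothing else I could see had moved.

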